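# Mount the tube disc on the rotator and clamp it

## Task

Put the tube disc on the rotator's sloping drive shaft: turn it about the shaft until the keyway in its hub lines up with the key on the shaft, so that it slips all the way down and lies flat on the collar, without forcing it. Then fold the clamp lever on the disc fully home against its stop beside the hub. Do not knock over or shift the dropper bottle or the forceps beside the work.

Things in the scene. Friction and masses are not known exactly. Their poses are not given: they have to be found in the camera images.
- tube_disc: Loose sample disc, 0.18 kg, lying flat on the bench: grey plate, 136 mm diameter, 5 mm thick, with four capped tubes (29 to 64 mm from the axis, up to 19 mm above the underside, at 0, 40, 180, 220 degrees from x, anticlockwise from above) and a round aluminium hub to grip by. Origin: on the axis at the plate's underside. z: up along the hub; x: from axis to keyway.
- hub_top (a point): Centre of the top of the disc's hub, 50 mm above the underside. Hub 36 mm in diameter; its bore, 15.8 mm in diameter, runs right through hub and plate, with one keyway 7.6 mm wide, out to 14.8 mm from the axis, on the x side, seen as a notch in the hub's top. Axes as the disc's.
- rotator: Fixed white wedge-shaped housing, 130 mm deep, 140 mm wide, 45 mm high in front, 136 mm behind; its top face leans 35 degrees towards its front (-x), which roughly faces the robot, and carries the drive shaft square to that face. Origin: centre of its foot, z up.
- shaft_seat (a point): Centre of the top of the dark collar (44 mm in diameter) on the rotator's sloping face, where the disc's underside must rest, 102 mm above the bench. z: along the shaft, outwards and up (35 degrees from vertical); x: from the axis towards the key, within 0.6 rad of straight down the slope. The disc is home when its origin is here, its z along z and its x along x (about 0.15 rad of play).
- shaft_tip (a point): Tip of the steel shaft, 40 mm from the seat along z; axes as shaft_seat. Shaft 14 mm in diameter, nose conical over the last 6 mm. Small brass key on the x side: 6 mm wide, out to 13 mm from the axis, from the seat to 24 mm above it, its last 4 mm tapered. The plain shaft above the key enters the bore at any angle. The geared shaft holds its angle against 1 N m.
- clamp_lever (a joint): Quick-release lever on the disc, turning about an axis parallel to the hub, pivot at x = 0, y = -25 mm of the disc. Radians: 0 = open, pointing along the disc's -y; grows as it swings anticlockwise seen from above the hub, from -y towards the disc's +x; 1.4 = closed at its stop, beside the hub. Starts at 0 to 0.3. Needs 0.05 N m (1.3 N at its end) and stays where it is left.
- lever_end (a point): Centre of the lever's upturned round end (7 mm in diameter), 40 mm from its pivot, 13.5 mm above the plate's underside. Dark steel bar 7 mm wide; bar and end lie 8 to 21 mm above the underside. Push it sideways with closed fingers, well out from the hub. Its y points from the end back to the pivot. The lug at the pivot is 13 mm wide and 24 mm high.
- forceps_near: Bystander: steel forceps, 100 mm long, 15 mm wide, 10 mm high, lying on the bench; origin in the middle of their underside.
- dropper: Bystander: small green dropper bottle with a white pointed cap, 30 mm in diameter, 86 mm high, standing on the bench; origin at the centre of its foot, z up.

How it is judged (in metres and radians):
On the way, in this order (a step that is already met when the one before it is completed fails the run):
1. the disc is home on the keyed shaft, flat on the collar (distance between tube_disc and shaft_seat below 0.004 m and angle between the z axis of tube_disc and the z axis of shaft_seat, either way round below 0.06 rad and angle between the x axis of tube_disc and the x axis of shaft_seat, either way round below 0.3 rad), for 0.2 s.
2. the clamp lever is closed (value of joint clamp_lever above 1.25 rad), for 0.2 s.
At the end, for the whole second after the job is handed in: The disc is at rest on the keyed shaft, its origin within 4 mm of the seat, flat on the collar (axes within 0.06 rad) and keyed (x axes within 0.3 rad), and the clamp lever stands beyond 1.25 rad (all of step 1 and value of joint clamp_lever above 1.25 rad and linear speed of tube_disc below 0.02 m/s); the robot touches nothing.
It fails at once if the disc is forced on: more than 60 N between it and the rotator before the lever is near its stop (contact force between tube_disc and rotator above 60 N and value of joint clamp_lever below 1.2 rad).
It fails at once if the dropper bottle is shifted by more than 20 mm or tipped (distance of dropper from where it was at the start of the episode above 0.02 m or angle between dropper's own z axis and vertical above 0.3 rad).
It fails at once if the forceps are shifted by more than 20 mm (distance of forceps_near from where it was at the start of the episode above 0.02 m).
It also fails if it takes over 45 s, if anything falls off the work surface, if the arm or the gripper's body presses on something with over 40 N, if the wrist force passes 120 N, or if a joint passes its speed limit or range.

## Robot

A 7-joint arm with a two-finger parallel gripper is mounted at the origin on a cart in front of the work surface, level with it; the furniture and walls round the work are solid. World frame = base frame: x ahead of the robot, y to its left, z up, the work surface at z = 0. Lengths are in mm, angles in rad, forces in N, time in s.
With the tool pointing down it reaches from about 400 to 875 mm from the base axis. Payload 4.4 kg.
Tool frame: the origin (TCP) lies midway between the tips of the shut fingers; the grasp point (between the pads) lies 19 mm behind it; z points along the fingers, y is the line along which they close (so a half turn about z gives the same grasp; the last joint's range is limited). The gripper opens to 85 mm and grips with 20 to 120 N. Pads are 22 mm wide; open, the fingers measure 114 mm over their backs; the gripper's body (76 mm by 85 mm) begins 54 mm behind the grasp point. The pads swing forward as they close: fully open they stand 13 mm farther back than shut.
Start: joints at [1.059, 0.628, 0.038, 1.517, -0.027, 0.996, -0.02], TCP at [280.295, -586.475, 231.313] pointing down, gripper open.
Joint ranges: [-3.06, 3.06], [-0.37, 2.12], [-1.25, 1.32], [0.18, 2.47], [-1.1, 4.24], [0.23, 1.98], [-2.94, 2.94]. Speed limits (rad/s): [2.57, 2.57, 3.14, 3.14, 3.14, 3.14, 3.14].

## Interface

Orientations are given as [roll, pitch, yaw] about the fixed x, y, z axes, in that order (R = Rz(yaw) Ry(pitch) Rx(roll)).
In Python, from cell import ctrl, get_image, get_calibration gives the robot as it stands.
- The arm moves only by the shell command python3 -m creep 'ROWS'. ROWS is JSON, a list of rows, each an object of numbers: "dx", "dy", "dz": the shift along the world's x, y, z normalised to -1 to 1, where 1 is 0.4 m; "rx", "ry", "rz": the turn, a rotation vector about the world's x, y, z normalised to -1 to 1, where 1 is 2 pi rad; "grip": the closure, from -1 (fully open) to 1 (shut). A call has exactly 5 rows; each row is the pose to reach, as a shift and turn from the pose commanded when the call began, turning the shorter way round; what a row does not reach only later rows make up. A row lasts 1/8 s, in which the tool goes at most 62.5 mm and 10.7 degrees, less where a joint would pass 70% of its speed; a pose out of reach is approached as far as the arm can. A call with a number of a shift or a turn outside -1 to 1 is refused whole. A call with a gripper value outside its range is refused whole. The fingers move at their own pace and stop on an object; the grip force is fixed at half the most. Time passes only in rows, so rows that repeat a pose let the fingers close, or fill a call up. It gives the time, the measured TCP pose, the force, the opening and the grip force at its end, in the units of the state.
- ctrl.read_state(): the state, without advancing time (a new reading comes with each control period).
- get_image(name): name is "side" or "top" or "wrist"; returns the picture (384x512x3 uint8, red, green, blue); there is no depth.
- get_calibration(name): a dict with "mtx" (3x3 intrinsics, pixels), "world_from_camera" (4x4, takes a point from camera to world coordinates). Camera axes: x right, y down, z forward; pixel columns grow to the right and rows downward; lengths in mm; the calibration is good to about 2 mm. The wrist camera is an equidistant fisheye: a pixel r from the principal point sees the ray r / f radians off the axis. A picture is of the moment at which its call begins: read the wrist's pose just before it. get_calibration takes no time and is no camera call; for the wrist camera it gives the pose at the moment of the call.
- ctrl.finish_job(): hands the job in; it is judged then, once.
The state is a dict: "clock": time; "qpos": joint angles; "qd": joint speeds; "tau": joint torques, N m; "eef_pos": TCP position; "tool_rot": TCP orientation; "force": force on the tool from outside, world axes, zero at the start; "torque": the same for the moment, N m; "width": finger opening in mm; "gripper_force": force on a finger pad.
Only numpy, scipy, OpenCV 4.12 (cv2) and the standard library are available. Lean on these libraries where they do the work, as an engineer would, in place of code of your own. Each camera call takes 0.05 s, during which the arm holds its last target. There are 200 camera calls.

## Working session

There is one attempt and no reset: what is moved stays moved. The work goes in short steps, Python scripts to look and compute and a shell command to move; the robot and the scene stay as the last step left them, time stands still between calls to the robot, and variables do not carry over. Pictures are saved under pics/ and viewed, at most 10 in all, crops included, and the job is handed in when it is done.

```bash
ls; mkdir -p pics
python3 - <<'E'
from cell import ctrl,get_image,get_calibration
import cv2,numpy as np
print(ctrl.read_state())
for n in ["top","side"]:
    c=get_calibration(n);print(n,np.round(c["mtx"],1).tolist(),np.round(c["world_from_camera"],3).tolist())
    im=get_image(n)[:,:,::-1];cv2.imwrite(f"pics/{n}_raw.png",im)
    cv2.imwrite(f"pics/{n}0.png",cv2.resize(im,(800,600),interpolation=cv2.INTER_CUBIC))
E
```

```text
pics
{'clock': 0.0, 'qpos': array([ 1.05917079,  0.62933345,  0.03845805,  1.51841316, -0.02700521,
        0.99630483, -0.02001238]), 'qd': array([-0.00063647, -0.00157609,  0.00235969, -0.0022276 , -0.00152342,
       -0.00085616, -0.00057154]), 'tau': array([ 9.88465290e-04, -5.63407552e+01,  1.22654669e+00, -1.93444902e+01,
        1.10171831e-02,  1.06094830e-02, -3.83550037e-05]), 'eef_pos': array([ 280.01893041, -585.86954252,  230.38316953]), 'tool_rot': array([-3.13965258e+00,  3.11237657e-05,  4.45796309e-01]), 'force': array([-0.08294165, -0.51122143,  0.57358013]), 'torque': array([-0.02204277,  0.048845  ,  0.00506161]), 'gripper_force': 0.0, 'width': 85.48758763804133}
top [[459.5, 0.0, 254.1], [0.0, 459.5, 193.0], [0.0, 0.0, 1.0]] [[0.011, -0.999, 0.051, 432.002], [-1.0, -0.01, 0.004, 383.5], [-0.003, -0.051, -0.999, 964.847], [0.0, 0.0, 0.0, 1.0]]
side [[489.5, 0.0, 257.7], [0.0, 489.5, 193.7], [0.0, 0.0, 1.0]] [[-0.846, -0.399, 0.353, 119.118], [-0.533, 0.635, -0.56, 931.972], [-0.0, -0.662, -0.75, 853.602], [0.0, 0.0, 0.0, 1.0]]
```

View pics/top0.png

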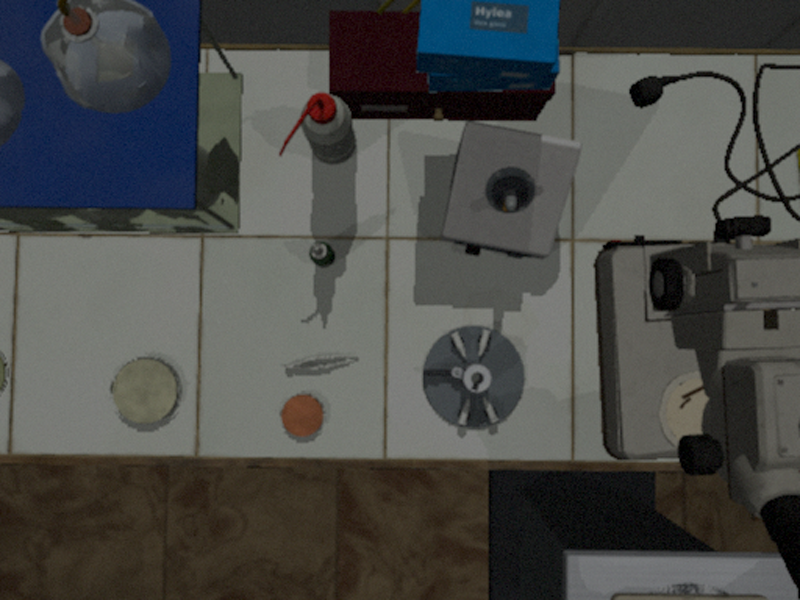

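View pics/side0.png

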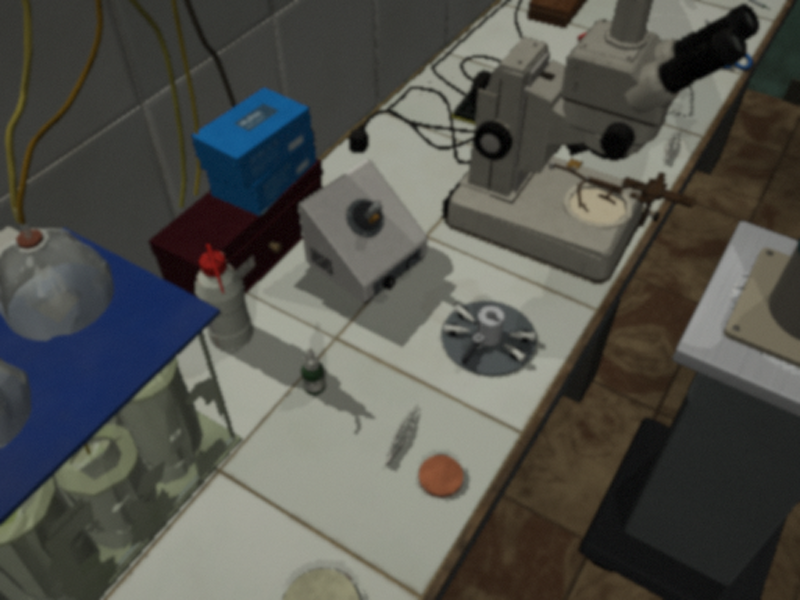

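The top view shows the disc with its hub at about (477,378), the lever pointing left and the tubes up and down. The rotator collar is at (510,190), the dropper at (321,253) and the forceps at (320,364). The side view shows the same layout. Next I'll enlarge the areas that matter.

Run:
```python
from cell import get_image
import cv2,numpy as np
A={n:np.mean([get_image(n)[:,:,::-1].astype(float) for _ in range(5)],0) for n in ["top","side"]}
def crop(n,u,v,w,g):
    h=w*3//4
    i=A[n][v:v+h,u:u+w]; i=255*(i/255)**g
    return cv2.resize(np.clip(i,0,255).astype(np.uint8),(400,300),interpolation=cv2.INTER_CUBIC)
o=np.vstack([np.hstack([crop("top",263,205,80,.6),crop("top",302,100,50,.6)]),np.hstack([crop("side",272,185,80,.6),crop("side",212,120,50,.6)])])
cv2.imwrite("pics/c1.png",o)
```

```text
(no output)
```

View pics/c1.png

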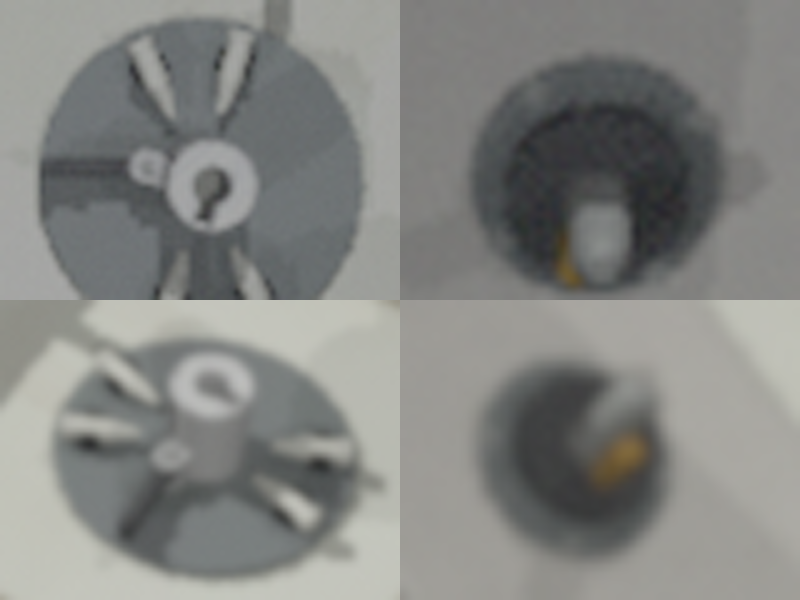

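The crops (top row from the top camera, bottom row from the side camera) show four things:
- **Hub:** its top centre is at crop (212,186), with the notch pointing down and slightly left at about (206,215).
- **Lever:** it points left.
- **Shaft tip:** it is near (600,270).
- **Key:** the brass key is on the shaft's left and downslope side.

I'll fit both poses from these points.

```bash
cat > h.py <<'E'
import numpy as np
from cell import ctrl,get_image,get_calibration
from scipy.spatial.transform import Rotation as R
from scipy.optimize import least_squares
C={n:get_calibration(n) for n in ["top","side"]}
def proj(n,P):
    c=C[n];W=np.linalg.inv(c["world_from_camera"]);p=W[:3,:3]@P+W[:3,3];q=c["mtx"]@p;return q[:2]/q[2]
def Rz(a): return R.from_euler('z',a).as_matrix()
E
cat > fit.py <<'E'
from h import *
def cr(u0,v0,w,x,y): s=400/w; return np.array([u0+(x+.5)/s-.5,v0+(y+.5)/s-.5])
def fu(x,y): return cr(0,0,256,x,y)
T=lambda x,y:cr(263,205,80,x,y); S=lambda x,y:cr(272,185,80,x,y-300)
rad=lambda r,d,z:np.array([r*np.cos(np.radians(d)),r*np.sin(np.radians(d)),z])
obs=[("top",[0,0,50],T(212,186),1),("side",[0,0,50],S(211,385),1),
 ("top",rad(64,0,10),T(172,298),0)]
# tubes: upper ends in top view at 180 / 220 deg
obs+=[("top",rad(62,180,12),T(240,35),.5),("top",rad(62,220,12),T(140,45),.5),("top",rad(30,180,12),T(221,115),.5),("top",rad(30,220,12),T(172,118),.5),
 ("top",[14,0,50],T(206,217),1),("top",rad(30,0,12),T(182,255),.5),("top",rad(30,40,12),T(235,250),.5)]
def f(p): return np.concatenate([w*(proj(n,np.array([p[0],p[1],0])+Rz(p[2])@np.array(P))-o) for n,P,o,w in obs])
r=least_squares(f,[450,0,np.pi]);print("disc",r.x,np.round(r.fun.reshape(-1,2),1).tolist())
p=r.x
for q in np.arange(0,.4,.1):
    e=np.array([40*np.sin(q),-25-40*np.cos(q),13.5]);print(q,proj("top",np.array([p[0],p[1],0])+Rz(p[2])@e), T(50,165))
T2=lambda x,y:cr(302,100,50,x-400,y); S2=lambda x,y:cr(212,120,50,x-400,y-300)
a=np.radians(35);zs=np.array([-np.sin(a),0,np.cos(a)]);seat=lambda s:s
# face centre-plane: height at depth x: 45+ (x+65)*tan35
o2=[("top",[65,70,136],fu(467,122),.5),("top",[65,-70,136],fu(580,143),.5),("top",[-65,70,45],fu(443,237),.5),("top",[-65,-70,45],fu(545,256),.5),
("side",[65,70,136],fu(300,210),.5),("side",[65,-70,136],fu(370,162),.5),("side",[-65,70,45],fu(365,298),.5),("side",[-65,-70,45],fu(425,245),.5)]
def g(p):
    Rr=Rz(p[2]);o=np.array([p[0],p[1],0]);s=np.array([p[3],0,102])
    L=[w*(proj(n,o+Rr@np.array(P))-q) for n,P,q,w in o2]
    L+=[proj("top",o+Rr@(s+38*zs))-T2(600,270),proj("side",o+Rr@(s+38*zs))-S2(637,383),proj("top",o+Rr@s)-T2(604,180),proj("side",o+Rr@s)-S2(580,452)]
    return np.concatenate(L)
r=least_squares(g,[640,-30,0,0]);print("rot",r.x,np.round(r.fun.reshape(-1,2),1).tolist())
p=r.x;Rr=Rz(p[2]);s=np.array([p[0],p[1],0])+Rr@np.array([p[3],0,102]);z=Rr@zs
xd=Rr@np.array([-np.cos(a),0,-np.sin(a)]);yd=np.cross(z,xd)
print("seat",s,"z",z)
for k in np.arange(-.6,.61,.2):
    x=np.cos(k)*xd+np.sin(k)*yd
    print(round(k,1),[np.round(proj(n,s+11.5*x+h*z)-m(400,m0),2)*8+[400,m0] for n,m,m0 in(("top",T2,0),("side",S2,300)) for h in(4,22)])
E
python3 fit.py
```

```text
disc [383.04913147 284.94330294   2.89079781] [[0.1, 0.0], [0.1, -0.6], [-0.0, 0.0], [0.0, 0.1], [-0.1, -0.0], [-0.0, -0.4], [-0.0, -0.3], [-0.5, 0.7], [0.2, -0.3], [-0.1, -0.3]]
0.0 [272.71088849 232.69527246] [272.6 237.6]
0.1 [272.30830461 234.59601044] [272.6 237.6]
0.2 [272.09688309 236.5287984 ] [272.6 237.6]
0.30000000000000004 [272.07885663 238.47436089] [272.6 237.6]
rot [ 6.09528886e+02  2.53179781e+02 -1.74501023e-01 -9.42343717e-02] [[-1.0, 0.1], [0.6, 0.3], [-1.1, 1.4], [0.6, 1.7], [-0.5, -3.1], [-1.0, -2.3], [0.5, -2.9], [1.7, -2.0], [-0.7, -1.6], [-0.3, 1.0], [-1.7, 1.4], [0.3, -1.5]]
seat [609.43608267 253.19614209 102.        ] z [-0.5648657   0.09958248  0.81915204]
-0.6 [array([554.88, 229.76]), array([556. , 260.8]), array([592.16, 472.96]), array([616.96, 450.64])]
-0.4 [array([562.16, 235.52]), array([563.44, 266.64]), array([599.44, 472.48]), array([624.32, 450.16])]
-0.2 [array([570.64, 239.84]), array([572.08, 270.96]), array([606.24, 470.48]), array([631.2 , 448.24])]
0.0 [array([579.84, 242.4 ]), array([581.44, 273.68]), array([612.24, 467.12]), array([637.28, 444.8 ])]
0.2 [array([589.6 , 243.28]), array([591.36, 274.56]), array([617.36, 462.4 ]), array([642.4 , 440.08])]
0.4 [array([599.36, 242.4 ]), array([601.28, 273.6 ]), array([621.2 , 456.64]), array([646.32, 434.24])]
0.6 [array([608.8 , 239.76]), array([610.88, 270.96]), array([623.68, 450.08]), array([648.88, 427.52])]
```

The wide fit gives good starting poses. The microscope stands between the arm and the work, so I'll triangulate its height before choosing a path.

```bash
python3 - <<'E'
from h import *
def tri(a,b):
    a=(np.array(a)+.5)/1.5625-.5;b=(np.array(b)+.5)/1.5625-.5
    r=least_squares(lambda P:np.concatenate([proj("top",P)-a,proj("side",P)-b]),[400,0,200]);return np.round(r.x),round(r.cost,1)
for a,b in [((700,455),(618,140)),((700,455),(730,45)),((790,510),(745,20)),((790,510),(730,45)),((675,285),(492,140)),((735,228),(480,90)),((760,375),(605,85))]: print(a,b,*tri(a,b))
print(proj("top",np.array([0,0,0.])),proj("side",np.array([0,0,0.])))
E
cat > /tmp/crop.py <<'E'
E
```

```text
(700, 455) (618, 140) [320.  83. 242.] 0.0
(700, 455) (730, 45) [301. 123. 385.] 2143.7
(790, 510) (745, 20) [276.  67. 399.] 1005.3
(790, 510) (730, 45) [273.  51. 364.] 580.6
(675, 285) (492, 140) [497.  80. 170.] 2.1
(735, 228) (480, 90) [553.  29. 207.] 0.1
(760, 375) (605, 85) [390.  31. 269.] 94.1
[440.92722373 430.03113672] [518.81558728 202.8164105 ]
```

```bash
python3 -m creep '[{"dz":0.156,"dx":0},{"dz":0.312},{"dz":0.468},{"dz":0.624},{"dz":0.78}]'
python3 - <<'E'
from h import *
import cv2
c=get_calibration("wrist");print(np.round(c["mtx"],1).tolist(),np.round(c["world_from_camera"],3).tolist(),ctrl.read_state()["eef_pos"])
cv2.imwrite("pics/w1.png",cv2.resize(get_image("wrist")[:,:,::-1],(800,600)))
c=C["side"];d=np.linalg.inv(c["mtx"])@[630/1.5625,20/1.5625,1];d=c["world_from_camera"][:3,:3]@d;o=c["world_from_camera"][:3,3]
for z in (250,350,450,550):print(o+d*(z-o[2])/d[2])
E
```

```text
[[297.3, 0.0, 256.9], [0.0, 297.3, 190.8], [0.0, 0.0, 1.0]] [[0.432, -0.863, -0.263, 347.809], [-0.902, -0.413, -0.126, -553.726], [0.0, 0.292, -0.956, 374.01], [0.0, 0.0, 0.0, 1.0]] [ 280.3345827  -586.45626879  231.31922029]
[ 415.97166512 -206.09756484  250.        ]
[366.7912769  -17.55129645 350.        ]
[317.61088869 170.99497194 450.        ]
[268.43050047 359.54124033 550.        ]$[0]: bad value
```

View pics/w1.png

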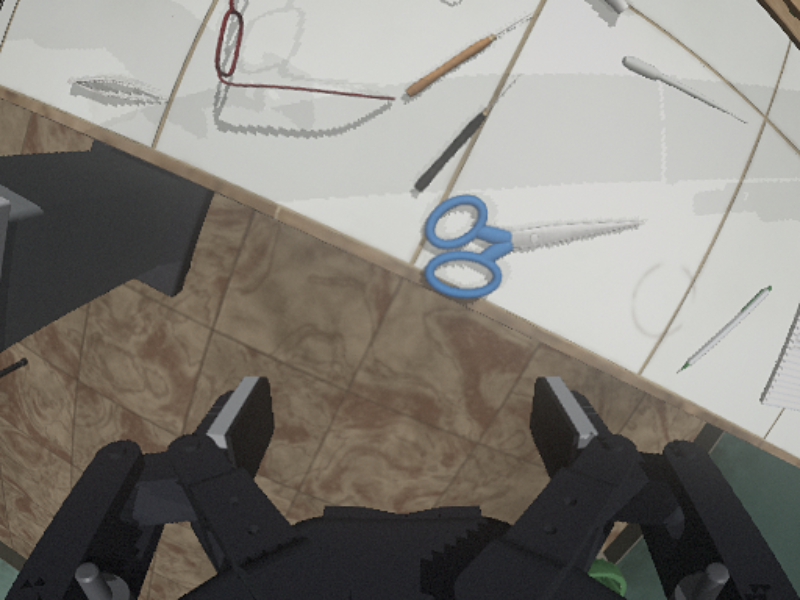

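The wrist view shows open bench with scissors and pens below and nothing near the gripper. The move was refused, most likely because every row needs all its fields, so I'll write them all.

```bash
python3 -m creep '[{"dx":0,"dy":0,"dz":0.15,"rx":0,"ry":0,"rz":0,"grip":-1},{"dx":0,"dy":0.05,"dz":0.3,"rx":0,"ry":0,"rz":0,"grip":-1},{"dx":0,"dy":0.1,"dz":0.45,"rx":0,"ry":0,"rz":0,"grip":-1},{"dx":0,"dy":0.15,"dz":0.6,"rx":0,"ry":0,"rz":0,"grip":-1},{"dx":0,"dy":0.2,"dz":0.75,"rx":0,"ry":0,"rz":0,"grip":-1}]'; python3 -m creep '[{"dx":0,"dy":0.1,"dz":0.1,"rx":0,"ry":0,"rz":0,"grip":-1},{"dx":0,"dy":0.2,"dz":0.2,"rx":0,"ry":0,"rz":0,"grip":-1},{"dx":0,"dy":0.3,"dz":0.3,"rx":0,"ry":0,"rz":0,"grip":-1},{"dx":0,"dy":0.4,"dz":0.4,"rx":0,"ry":0,"rz":0,"grip":-1},{"dx":0,"dy":0.5,"dz":0.45,"rx":0,"ry":0,"rz":0,"grip":-1}]';python3 - <<'E'
from h import *
import cv2
s=ctrl.read_state();print(s["eef_pos"],s["tool_rot"],s["qpos"],s["clock"])
cv2.imwrite("pics/w2.png",cv2.resize(get_image("wrist")[:,:,::-1],(800,600)))
E
```

```text
clock: 1.27
eef_pos: [280.1, -506.4, 530.7]
tool_rot: [3.141, -0.0, 0.446]
force: [-0.0, -0.9, -0.6]
width: 85.4
gripper_force: 0.0
clock: 1.9
eef_pos: [280.7, -309.9, 699.6]
tool_rot: [3.128, -0.005, 0.447]
force: [1.6, 0.2, -0.6]
width: 85.5
gripper_force: 0.0
[ 280.70434782 -309.86416689  699.62117937] [ 3.12751553 -0.00532764  0.44694518] [ 0.59403525  0.11388903  0.21820558  1.03492515 -0.02761893  1.98027886
 -0.32439127] 1.9
```

View pics/w2.png

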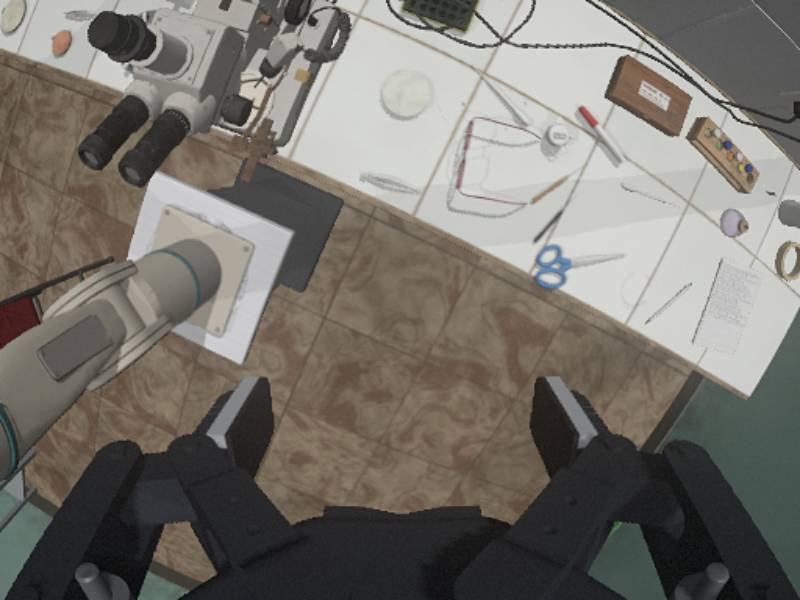

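The wrist view shows the microscope head at upper left (its third tube near (125,40)) well below the tool, and the arm's base at left. I'll cross over it while staying high.

```bash
cat >> h.py <<'E'
def go(P,M):
    s=ctrl.read_state();R0=R.from_euler('xyz',s["tool_rot"]);v=(R.from_matrix(M)*R0.inv()).as_rotvec()
    print("clock",round(s["clock"],2),"d",np.round((np.array(P)-s["eef_pos"])/400,4),"r",np.round(v/(2*np.pi),4),"deg",round(np.degrees(np.linalg.norm(v)),1))
A=np.radians(35)
def shaft(yaw,k):
    Rr=Rz(yaw);z=Rr@[-np.sin(A),0,np.cos(A)];xd=Rr@[-np.cos(A),0,-np.sin(A)]
    x=np.cos(k)*xd+np.sin(k)*np.cross(z,xd);return x,z
def toolR(x,z,off=-135.):
    o=np.radians(off);y=np.cross(z,x);tx=np.cos(o)*x+np.sin(o)*y;return np.column_stack([tx,np.cross(-z,tx),-z])
E
python3 -m creep '[{"dx":0.07,"dy":0.13,"dz":-0.02,"rx":0,"ry":0,"rz":0,"grip":-1},{"dx":0.14,"dy":0.26,"dz":-0.04,"rx":0,"ry":0,"rz":0,"grip":-1},{"dx":0.21,"dy":0.39,"dz":-0.06,"rx":0,"ry":0,"rz":0,"grip":-1},{"dx":0.28,"dy":0.52,"dz":-0.08,"rx":0,"ry":0,"rz":0,"grip":-1},{"dx":0.35,"dy":0.65,"dz":-0.1,"rx":0,"ry":0,"rz":0,"grip":-1}]'
python3 -m creep '[{"dx":0.06,"dy":0.14,"dz":0,"rx":0,"ry":0,"rz":0,"grip":-1},{"dx":0.1,"dy":0.28,"dz":0,"rx":0,"ry":0,"rz":0,"grip":-1},{"dx":0.14,"dy":0.42,"dz":0,"rx":0,"ry":0,"rz":0,"grip":-1},{"dx":0.18,"dy":0.56,"dz":0,"rx":0,"ry":0,"rz":0,"grip":-1},{"dx":0.22,"dy":0.7,"dz":0,"rx":0,"ry":0,"rz":0,"grip":-1}]'
python3 - <<'E'
from h import *
x,z=shaft(-.1745,-.25);s=np.array([609.4,253.2,102])
print(ctrl.read_state()["qpos"]);go(s+170*z,toolR(x,z))
E
```

```text
clock: 2.58
eef_pos: [420.5, -48.9, 657.4]
tool_rot: [3.132, -0.002, 0.446]
force: [1.2, -0.7, -0.4]
width: 85.6
gripper_force: 0.0
clock: 3.2
eef_pos: [508.9, 230.4, 657.4]
tool_rot: [3.132, -0.002, 0.445]
force: [1.2, -0.6, 0.9]
width: 85.5
gripper_force: 0.0
[-0.40533358  0.38037654 -0.15754342  0.78234229  0.07423629  1.9811467
 -1.64826761]
clock 3.2 d [ 0.0113  0.0993 -1.0404] r [-0.0116 -0.0955 -0.0126] deg 34.9
```

```bash
python3 -m creep '[{"dx":0,"dy":0.02,"dz":-0.15,"rx":-0.003,"ry":-0.024,"rz":-0.003,"grip":-1},{"dx":0,"dy":0.04,"dz":-0.3,"rx":-0.006,"ry":-0.048,"rz":-0.006,"grip":-1},{"dx":0.01,"dy":0.06,"dz":-0.45,"rx":-0.009,"ry":-0.072,"rz":-0.009,"grip":-1},{"dx":0.01,"dy":0.08,"dz":-0.6,"rx":-0.0116,"ry":-0.0955,"rz":-0.0126,"grip":-1},{"dx":0.01,"dy":0.1,"dz":-0.75,"rx":-0.0116,"ry":-0.0955,"rz":-0.0126,"grip":-1}]'
python3 -m creep '[{"dx":0,"dy":0,"dz":-0.14,"rx":0,"ry":0,"rz":0,"grip":-1},{"dx":0,"dy":0,"dz":-0.28,"rx":0,"ry":0,"rz":0,"grip":-1},{"dx":0,"dy":0,"dz":-0.28,"rx":0,"ry":0,"rz":0,"grip":-1},{"dx":0,"dy":0,"dz":-0.28,"rx":0,"ry":0,"rz":0,"grip":-1},{"dx":0,"dy":0,"dz":-0.28,"rx":0,"ry":0,"rz":0,"grip":-1}]'
python3 - <<'E'
from h import *
import cv2,pickle
x,z=shaft(-.1745,-.25);s=np.array([609.4,253.2,102])
go(s+170*z,toolR(x,z));print(ctrl.read_state()["tool_rot"])
c=get_calibration("wrist");pickle.dump(c,open("w3.pkl","wb"))
im=get_image("wrist")[:,:,::-1];cv2.imwrite("pics/w3raw.png",im);cv2.imwrite("pics/w3.png",cv2.resize(im,(800,600),interpolation=cv2.INTER_CUBIC))
E
```

```text
clock: 3.82
eef_pos: [512.3, 263.3, 401.8]
tool_rot: [2.799, -0.519, 0.457]
force: [1.9, -0.9, -0.8]
width: 85.6
gripper_force: 0.0
clock: 4.45
eef_pos: [514.9, 263.0, 293.1]
tool_rot: [2.8, -0.52, 0.452]
force: [-0.4, 0.2, -0.1]
width: 85.7
gripper_force: 0.0
clock 4.45 d [-0.0039  0.0177 -0.1295] r [-0.0005  0.0005 -0.0001] deg 0.3
[ 2.80011038 -0.52023388  0.45195712]
```

View pics/w3.png

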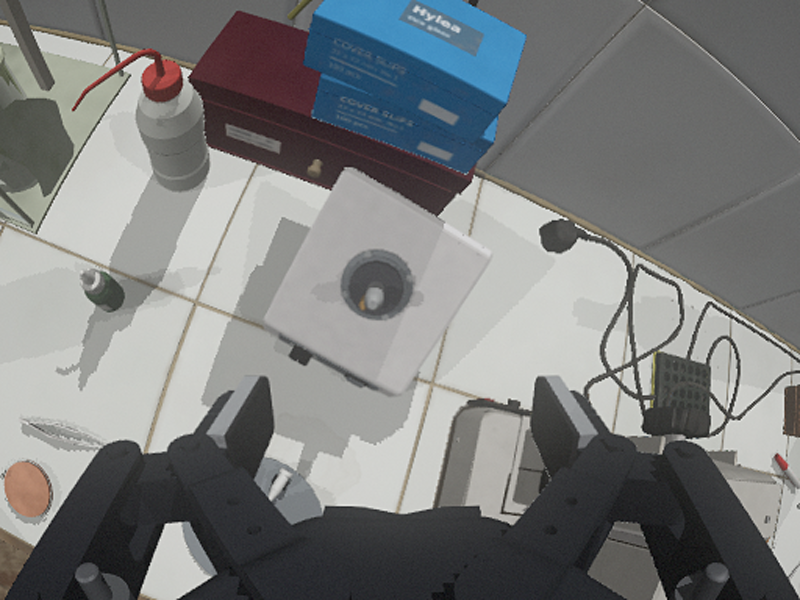

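The wrist view shows the rotator face with corners at about (348,170), (490,250), (400,393) and (265,325). The collar is near (377,283), the shaft tip at (375,298) and the brass key at its left (363,298). I'll refit with these points and enlarge the collar.

```bash
cat >> h.py <<'E'
def wproj(c,P):
    W=np.linalg.inv(c["world_from_camera"]);p=W[:3,:3]@P+W[:3,3];r=np.hypot(p[0],p[1]);t=np.arctan2(r,p[2])
    return c["mtx"][:2,2]+c["mtx"][0,0]*t*p[:2]/r
E
cat > fit2.py <<'E'
from h import *
import pickle
c=pickle.load(open("w3.pkl","rb"))
v=lambda x,y:(np.array([x,y])+.5)*.64-.5
def cr(u0,v0,w,x,y): s=400/w; return np.array([u0+(x+.5)/s-.5,v0+(y+.5)/s-.5])
ow=[([65,70,136],v(348,170)),([65,-70,136],v(490,250)),([-65,-70,45],v(400,393)),([-65,70,45],v(265,325))]
def g(p):
    Rr=Rz(p[2]);o=np.array([p[0],p[1],0]);zs=np.array([-np.sin(A),0,np.cos(A)]);s=np.array([p[3],0,102])
    L=[.6*(wproj(c,o+Rr@np.array(P))-q) for P,q in ow]
    L+=[wproj(c,o+Rr@(s+38*zs))-v(375,299)]
    L+=[.5*(proj("top",o+Rr@(s+38*zs))-cr(302,100,50,200,270)),.5*(proj("side",o+Rr@(s+38*zs))-cr(212,120,50,237,83))]
    return np.concatenate(L)
r=least_squares(g,[610,253,-.17,0]);p=r.x;print(p,np.round(r.fun.reshape(-1,2),1).tolist())
Rr=Rz(p[2]);s=np.array([p[0],p[1],0])+Rr@np.array([p[3],0,102]);print("seat",s)
E
python3 fit2.py
python3 - <<'E'
import cv2
im=cv2.imread("pics/w3raw.png")[150:225,190:290]
cv2.imwrite("pics/c3.png",cv2.resize(im,(800,600),interpolation=cv2.INTER_CUBIC))
E
```

```text
[ 6.13432588e+02  2.51808881e+02 -1.54119762e-01 -8.82188366e-01] [[-1.1, -3.5], [2.9, -0.8], [0.3, 2.7], [-1.9, 1.0], [0.1, 0.7], [0.1, -1.6], [-0.5, 0.1]]
seat [612.56085657 251.94430628 102.        ]
```

View pics/c3.png

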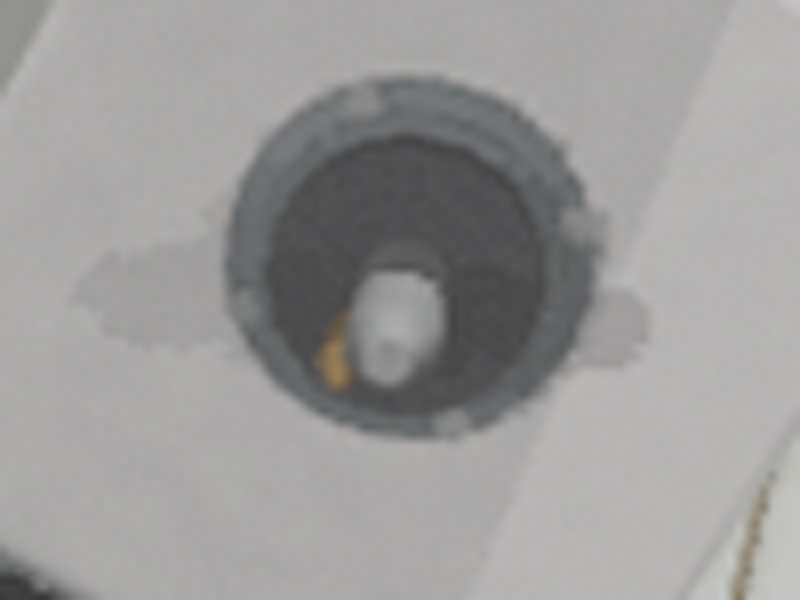

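The enlarged collar is the dark disc centred near crop (407,274) with a radius of about 138 px. The shaft's tip face is at about (386,355), and the key shows from (345,312) down to (337,388), with its left edge at 317.

```bash
cat > fit3.py <<'E'
from fit2 import *
k8=lambda x,y:np.array([190+(x+.5)/8-.5,150+(y+.5)/8-.5])
inv=lambda q:(q-[190,150]+.5)*8-.5
def g(p):
    Rr=Rz(p[2]);s=np.array([p[0],p[1],102]);x,z=shaft(p[2],0);o=s-Rr@[0,0,102]
    L=[.15*(wproj(c,o+Rr@np.array(P))-q) for P,q in ow]
    L+=[3*(wproj(c,s)-k8(407,274)),2*(wproj(c,s+40*z)-k8(386,356))]
    return np.concatenate(L)
r=least_squares(g,[612,252,-.17]);p=r.x;print("seat,yaw",p,np.round(r.fun.reshape(-1,2),1).tolist())
s=np.array([p[0],p[1],102])
for k in np.arange(-.6,.3,.1):
    x,z=shaft(p[2],k);y=np.cross(z,x)
    print(round(k,2),[np.round(inv(wproj(c,s+a*x+b*y+h*z))).astype(int).tolist() for a,b,h in((13,3,0),(13,-3,0),(13,3,20),(13,-3,20),(9,3,24),(9,-3,24))])
E
python3 fit3.py
```

```text
[ 6.13432588e+02  2.51808881e+02 -1.54119762e-01 -8.82188366e-01] [[-1.1, -3.5], [2.9, -0.8], [0.3, 2.7], [-1.9, 1.0], [0.1, 0.7], [0.1, -1.6], [-0.5, 0.1]]
seat [612.56085657 251.94430628 102.        ]
seat,yaw [ 6.10576598e+02  2.52772868e+02 -1.77253145e-01] [[-0.2, -0.7], [0.6, 0.3], [-0.3, 1.0], [-0.7, 0.3], [-0.6, 0.7], [0.8, -0.9]]
-0.6 [[339, 326], [322, 293], [328, 365], [310, 330], [350, 362], [332, 327]]
-0.5 [[345, 333], [324, 301], [334, 372], [312, 338], [355, 367], [333, 333]]
-0.4 [[351, 338], [328, 309], [340, 377], [316, 346], [360, 370], [335, 339]]
-0.3 [[358, 343], [331, 316], [348, 383], [320, 354], [365, 374], [337, 345]]
-0.2 [[365, 348], [336, 323], [355, 387], [325, 361], [371, 377], [340, 350]]
-0.1 [[373, 351], [342, 329], [363, 391], [330, 368], [377, 379], [344, 355]]
-0.0 [[381, 354], [348, 335], [372, 394], [337, 374], [383, 380], [348, 360]]
0.1 [[389, 356], [354, 341], [381, 396], [344, 380], [390, 381], [352, 365]]
0.2 [[398, 358], [361, 345], [390, 398], [351, 385], [396, 382], [357, 369]]
```

Run:
```python
from h import *
x=Rz(2.891)@[1,0,0];go([383,285,170],toolR(x,np.array([0,0,1.])))
```

```text
clock 4.5 d [-0.3294  0.0554 -0.307 ] r [0.008  0.0974 0.0269] deg 36.5
```

```bash
python3 -m creep '[{"dx":-0.08,"dy":0.014,"dz":-0.075,"rx":0.002,"ry":0.0243,"rz":0.0067,"grip":-1},{"dx":-0.16,"dy":0.028,"dz":-0.15,"rx":0.004,"ry":0.0487,"rz":0.0134,"grip":-1},{"dx":-0.25,"dy":0.042,"dz":-0.23,"rx":0.006,"ry":0.073,"rz":0.02,"grip":-1},{"dx":-0.33,"dy":0.0554,"dz":-0.307,"rx":0.008,"ry":0.0974,"rz":0.0269,"grip":-1},{"dx":-0.33,"dy":0.0554,"dz":-0.307,"rx":0.008,"ry":0.0974,"rz":0.0269,"grip":-1}]'
python3 - <<'E'
from h import *
import cv2,pickle
print(ctrl.read_state()["tool_rot"],ctrl.read_state()["qd"].round(2))
c=get_calibration("wrist");pickle.dump(c,open("w4.pkl","wb"))
im=get_image("wrist")[:,:,::-1];cv2.imwrite("pics/w4raw.png",im)
u,v=wproj(c,np.array([383,285,30.])).astype(int);print(u,v)
u0=max(0,min(512-200,u-100));v0=max(0,min(384-150,v-75));print(u0,v0)
cv2.imwrite("pics/c4.png",cv2.resize(im[v0:v0+150,u0:u0+200],(800,600),interpolation=cv2.INTER_CUBIC))
E
```

```text
clock: 5.12
eef_pos: [382.6, 283.4, 167.0]
tool_rot: [3.141, 0.005, 0.534]
force: [1.1, 0.3, 0.6]
width: 85.5
gripper_force: 0.0
[3.14091016 0.00471722 0.53400723] [-0.05 -0.05  0.03 -0.    0.05 -0.02 -0.05]
255 178
155 103
```

View pics/c4.png

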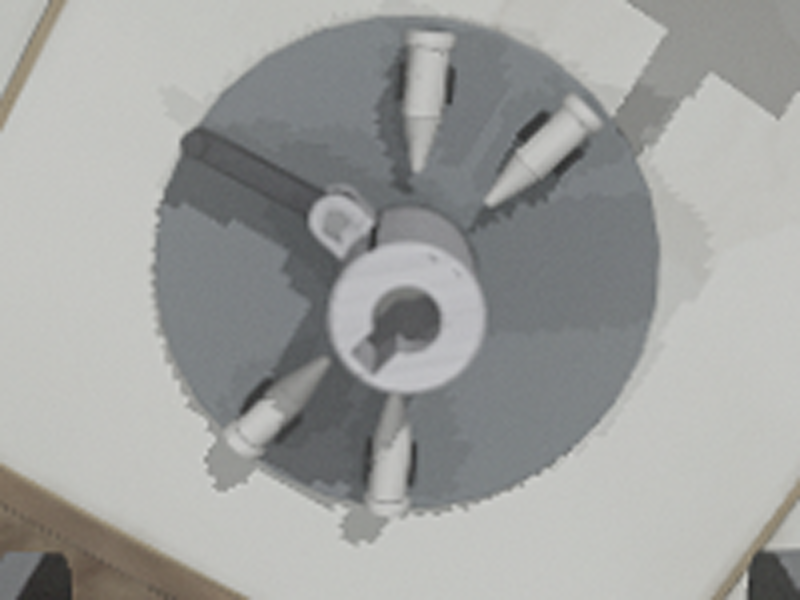

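The wrist view from above shows the hub's top centre at crop (407,317), the notch pointing to lower left (363,357) and the lever end at (195,142). The tube ends are at (240,440), (388,505), (585,112) and (430,38). The planned finger line, left to right, is clear of all of them.

```bash
cat > fit4.py <<'E'
from h import *
import pickle
c=pickle.load(open("w4.pkl","rb"))
q=lambda x,y:np.array([155+(x+.5)/4-.5,103+(y+.5)/4-.5])
rad=lambda r,d,z:np.array([r*np.cos(np.radians(d)),r*np.sin(np.radians(d)),z])
ob=[([0,0,50],q(407,317),3),([0,0,5],q(407,262),1),([14.8,0,50],q(361,359),1),(rad(64,0,11),q(240,443),1),(rad(64,40,11),q(388,507),1),(rad(64,180,11),q(587,110),1),(rad(64,220,11),q(430,36),1)]
f=lambda p:np.concatenate([w*(wproj(c,np.array([p[0],p[1],0])+Rz(p[2])@np.array(P))-o) for P,o,w in ob])
r=least_squares(f,[383,285,2.9]);p=r.x;print(p,np.round(r.fun.reshape(-1,2),1).tolist())
for a in (0,.1,.2,.3):print(a,(wproj(c,np.array([p[0],p[1],0])+Rz(p[2])@[40*np.sin(a),-25-40*np.cos(a),21])-[155,103]+.5)*4-.5)
x=Rz(p[2])@[1,0,0];go([p[0],p[1],23],toolR(x,np.array([0,0,1.])))
E
python3 fit4.py
```

```text
[385.35511138 285.7670031    2.88679311] [[0.1, 0.5], [0.0, 2.5], [0.1, 0.7], [-0.1, -0.8], [-0.5, -0.9], [0.1, -1.4], [0.1, -1.9]]
0 [219.16203319 104.09683039]
0.1 [208.63367302 116.3082874 ]
0.2 [199.45106059 129.47938753]
0.3 [191.69800053 143.46578884]
clock 5.17 d [ 0.0055  0.0045 -0.3624] r [ 0.0004 -0.     -0.0007] deg 0.3
```

```bash
python3 -m creep '[{"dx":0.0055,"dy":0.0045,"dz":-0.1,"rx":0.0004,"ry":0,"rz":0.013,"grip":-1},{"dx":0.0055,"dy":0.0045,"dz":-0.2,"rx":0.0004,"ry":0,"rz":0.013,"grip":-1},{"dx":0.0055,"dy":0.0045,"dz":-0.3,"rx":0.0004,"ry":0,"rz":0.013,"grip":-1},{"dx":0.0055,"dy":0.0045,"dz":-0.38,"rx":0.0004,"ry":0,"rz":0.013,"grip":-1},{"dx":0.0055,"dy":0.0045,"dz":-0.38,"rx":0.0004,"ry":0,"rz":0.013,"grip":-1}]'
python3 -m creep '[{"dx":0,"dy":0,"dz":0,"rx":0,"ry":0,"rz":0,"grip":1},{"dx":0,"dy":0,"dz":0,"rx":0,"ry":0,"rz":0,"grip":1},{"dx":0,"dy":0,"dz":0,"rx":0,"ry":0,"rz":0,"grip":1},{"dx":0,"dy":0,"dz":0,"rx":0,"ry":0,"rz":0,"grip":1},{"dx":0,"dy":0,"dz":0,"rx":0,"ry":0,"rz":0,"grip":1}]'
python3 -c "
from h import *
print(ctrl.read_state()['eef_pos'],ctrl.read_state()['torque'])"
```

```text
clock: 5.8
eef_pos: [384.0, 286.4, 15.6]
tool_rot: [3.141, 0.002, 0.621]
force: [-0.5, 0.5, 0.7]
width: 85.2
gripper_force: 0.0
clock: 6.42
eef_pos: [384.8, 286.5, 16.9]
tool_rot: [-3.141, -0.0, 0.619]
force: [-0.8, -1.8, 10.8]
width: 34.6
gripper_force: 59.1
[384.77094981 286.47849386  16.94733077] [-0.19100055  0.12304427  0.00103267]
```

```bash
python3 -m creep '[{"dx":0,"dy":0,"dz":0.1,"rx":0,"ry":0,"rz":0,"grip":1},{"dx":0,"dy":0,"dz":0.24,"rx":0,"ry":0,"rz":0,"grip":1},{"dx":0,"dy":0,"dz":0.38,"rx":0,"ry":0,"rz":0,"grip":1},{"dx":0,"dy":0,"dz":0.5,"rx":0,"ry":0,"rz":0,"grip":1},{"dx":0,"dy":0,"dz":0.5,"rx":0,"ry":0,"rz":0,"grip":1}]'
python3 - <<'E'
from h import *
import cv2,pickle
x,z=shaft(-.177,-.28);s=np.array([610.6,252.8,102])
st=ctrl.read_state();print(st["eef_pos"],st["tool_rot"]);go(s+107*z,toolR(x,z,-130))
c=get_calibration("wrist");pickle.dump(c,open("w5.pkl","wb"))
im=get_image("wrist")[:,:,::-1];cv2.imwrite("pics/w5raw.png",im)
cv2.imwrite("pics/c5.png",cv2.resize(im[180:384,120:392],(800,600),interpolation=cv2.INTER_CUBIC))
E
```

```text
clock: 7.05
eef_pos: [385.7, 287.4, 219.1]
tool_rot: [-3.141, -0.006, 0.618]
force: [0.4, 0.1, -1.8]
width: 34.4
gripper_force: 60.5
[385.74807163 287.37237995 219.11256516] [-3.1407845  -0.00586432  0.61800183]
clock 7.05 d [ 0.4111 -0.0594 -0.0737] r [-0.0079 -0.0964 -0.0314] deg 36.6
```

View pics/c5.png

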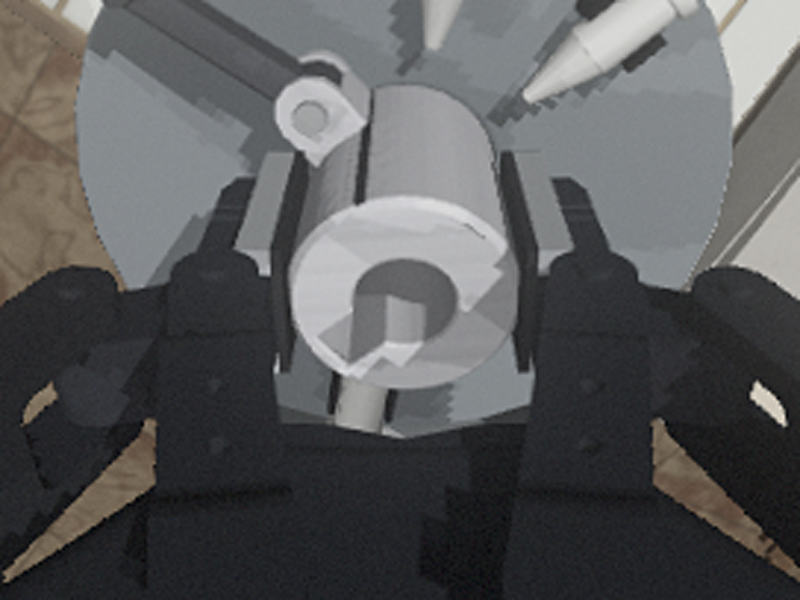

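The disc hangs well in the grip, with the hub centred between the pads, its top centre at crop (405,291) and the lever still open. Next I'll find its offset in the tool frame.

```bash
cat > fit5.py <<'E'
from h import *
import pickle
c=pickle.load(open("w5.pkl","rb"))
T=R.from_euler('xyz',[-3.1407845,-0.00586432,0.61800183]).as_matrix();P0=np.array([385.748,287.372,219.113])
q=lambda x,y:np.array([120+(x+.5)/2.941-.5,180+(y+.5)/2.941-.5])
rad=lambda r,d,z:np.array([r*np.cos(np.radians(d)),r*np.sin(np.radians(d)),z])
ob=[([0,0,50],q(405,291)),(rad(29,180,11),q(526,97)),(rad(29,220,11),q(433,46)),([0,-25,24],q(310,117))]
def pt(p,d):
    o=np.array([p[0],p[1],17]);a=np.radians(130)+p[2]
    # disc axes in tool: z=-tz ; x at disc angle
    x=np.array([np.cos(a),-np.sin(a),0]);z=np.array([0,0,-1.]);y=np.cross(z,x)
    return P0+T@(o+d[0]*x+d[1]*y+d[2]*z)
f=lambda p:np.concatenate([wproj(c,pt(p,P))-o for P,o in ob])
for m in (0,):
    print(np.round(f([0,0,0]).reshape(-1,2),1).tolist());r=least_squares(f,[0,0,0]);print(r.x,np.round(r.fun.reshape(-1,2),1).tolist())
E
python3 fit5.py
```

```text
[[0.2, 2.7], [0.2, -2.1], [0.2, -2.3], [-0.1, -0.5]]
[-0.25890329 -0.3446517  -0.01919768] [[-0.6, 3.1], [0.2, -0.9], [0.6, -1.7], [-0.0, -0.6]]
```

```bash
python3 -m creep '[{"dx":0.1,"dy":-0.015,"dz":0.02,"rx":-0.002,"ry":-0.024,"rz":-0.008,"grip":1},{"dx":0.2,"dy":-0.03,"dz":0.02,"rx":-0.004,"ry":-0.048,"rz":-0.0157,"grip":1},{"dx":0.3,"dy":-0.045,"dz":0,"rx":-0.006,"ry":-0.072,"rz":-0.0235,"grip":1},{"dx":0.4111,"dy":-0.0594,"dz":-0.0737,"rx":-0.0079,"ry":-0.0964,"rz":-0.0314,"grip":1},{"dx":0.4111,"dy":-0.0594,"dz":-0.0737,"rx":-0.0079,"ry":-0.0964,"rz":-0.0314,"grip":1}]'
python3 - <<'E'
from h import *
import cv2
x,z=shaft(-.177,-.28);s=np.array([610.6,252.8,102])
go(s+107*z,toolR(x,z,-130));go(s+60*z,toolR(x,z,-130));print(z)
A={n:np.mean([get_image(n)[:,:,::-1].astype(float) for _ in range(3)],0) for n in ["top","side"]}
def crop(n,u,v,w):
    h=w*3//2; i=255*(A[n][v:v+h,u:u+w]/255)**.6
    return cv2.resize(i.astype(np.uint8),(400,600),interpolation=cv2.INTER_CUBIC)
for n in A:cv2.imwrite(f"pics/{n}6raw.png",A[n])
cv2.imwrite("pics/c6.png",np.hstack([crop("top",270,80,100),crop("side",190,70,100)]))
E
```

```text
clock: 7.72
eef_pos: [544.6, 262.0, 185.9]
tool_rot: [2.78, -0.46, 0.502]
force: [1.2, -1.0, -3.4]
width: 34.6
gripper_force: 60.5
clock 7.72 d [0.0139 0.0041 0.0093] r [ 0.0014 -0.0057  0.0006] deg 2.1
clock 7.72 d [ 0.0802 -0.0078 -0.087 ] r [ 0.0014 -0.0057  0.0006] deg 2.1
[-0.56461508  0.10099376  0.81915204][ WARN:0@35.712] global loadsave.cpp:1063 imwrite_ Unsupported depth image for selected encoder is fallbacked to CV_8U.
```

View pics/c6.png

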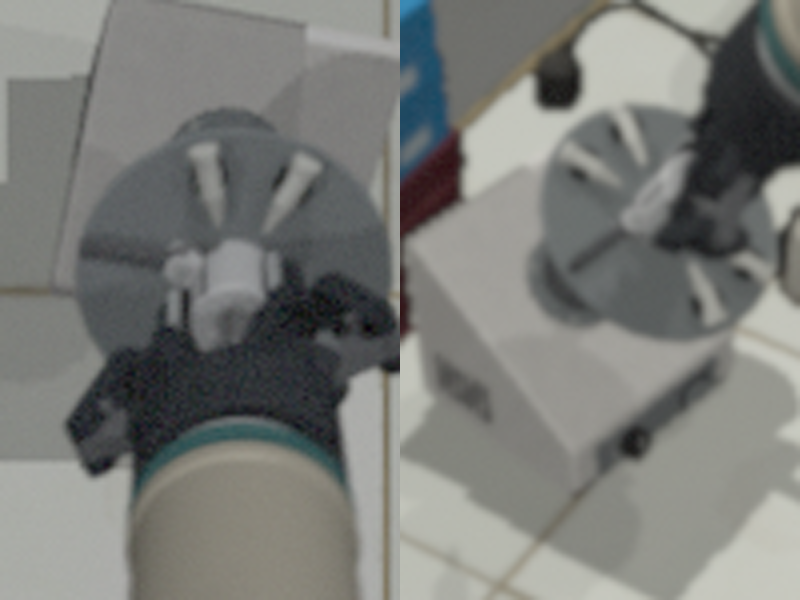

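The top and side crops show the disc held parallel to the sloping face, just clear of it and over the collar (whose rim shows behind the plate). I'll correct the pose and close in to just above the tip.

```bash
python3 -m creep '[{"dx":0.014,"dy":0.004,"dz":0.0093,"rx":0.0014,"ry":-0.0057,"rz":0.0006,"grip":1},{"dx":0.08,"dy":-0.0078,"dz":-0.087,"rx":0.0014,"ry":-0.0057,"rz":0.0006,"grip":1},{"dx":0.08,"dy":-0.0078,"dz":-0.087,"rx":0.0014,"ry":-0.0057,"rz":0.0006,"grip":1},{"dx":0.08,"dy":-0.0078,"dz":-0.087,"rx":0.0014,"ry":-0.0057,"rz":0.0006,"grip":1},{"dx":0.08,"dy":-0.0078,"dz":-0.087,"rx":0.0014,"ry":-0.0057,"rz":0.0006,"grip":1}]'
python3 - <<'E'
from h import *
x,z=shaft(-.177,-.28);s=np.array([610.6,252.8,102])
go(s+60*z,toolR(x,z,-130));go(s+50*z,toolR(x,z,-130))
print(ctrl.read_state()["force"],ctrl.read_state()["torque"])
E
```

```text
clock: 8.65
eef_pos: [582.8, 268.0, 167.2]
tool_rot: [2.773, -0.471, 0.501]
force: [0.7, -0.1, -1.0]
width: 34.1
gripper_force: 60.6
clock 8.65 d [-0.0152 -0.0229 -0.04  ] r [ 0.0014 -0.0037  0.0012] deg 1.5
clock 8.65 d [-0.0011 -0.0254 -0.0605] r [ 0.0014 -0.0037  0.0012] deg 1.5
[ 0.6761982  -0.1325097  -0.99269583] [ 0.17393001  0.76225723 -0.01546622]
```

```bash
python3 - <<'E'
from h import *
s=ctrl.read_state();print(s["qpos"].round(3),s["qd"].round(3),s["tau"].round(1))
E
python3 -m creep '[{"dx":0,"dy":0,"dz":0,"rx":0,"ry":0,"rz":0,"grip":1},{"dx":0,"dy":0,"dz":0,"rx":0,"ry":0,"rz":0,"grip":1},{"dx":0,"dy":0,"dz":0,"rx":0,"ry":0,"rz":0,"grip":1},{"dx":0,"dy":0,"dz":0,"rx":0,"ry":0,"rz":0,"grip":1},{"dx":0,"dy":0,"dz":0,"rx":0,"ry":0,"rz":0,"grip":1}]'
```

```text
[-0.996  0.646  0.413  2.057  1.127  0.234 -2.941] [-0.02   0.003  0.012 -0.002  0.002 -0.003 -0.001] [  0.4 -47.5   7.3 -12.5   0.6   1.2   0. ]
clock: 9.28
eef_pos: [583.1, 268.6, 166.7]
tool_rot: [2.771, -0.471, 0.503]
force: [1.3, -0.1, -1.3]
width: 34.7
gripper_force: 60.7
```

Joints 6 and 7 have reached their limits, so this turn of the tool about the shaft isn't reachable. I'll fit a simple arm model to the joint readings to find a grip angle that is.

```bash
cat > kin.py <<'E'
from h import *
import itertools
D=[([1.05917,.62933,.03846,1.51841,-.02701,.9963,-.02001],[280.02,-585.87,230.38],[-3.13965,0,.4458]),
([.59403525,.11388903,.21820558,1.03492515,-.02761893,1.98027886,-.32439127],[280.704,-309.864,699.621],[3.12751553,-.00532764,.44694518]),
([-.40533358,.38037654,-.15754342,.78234229,.07423629,1.9811467,-1.64826761],[508.9,230.4,657.4],[3.132,-.002,.445])]
s=ctrl.read_state();D.append((s["qpos"],s["eef_pos"],s["tool_rot"]))
E_=lambda a,q:R.from_euler(a,q)
def fk(q,L,sg):
    h,L1,L2,L3,e1,e2,e3,b=L
    r=E_('z',sg[0]*q[0]);p=np.array([0,0,h]);r=r*E_('y',q[1]);r=r*E_('z',sg[1]*q[2]);p=p+r.apply([e1,0,L1]);r=r*E_('y',q[3])
    p=p+r.apply([e2,0,0]);r=r*E_('z',sg[2]*q[4]);p=p+r.apply([0,0,L2]);r=r*E_('y',q[5]);p=p+r.apply([e3,0,0]);r=r*E_('z',sg[3]*q[6]+b);return p+r.apply([0,0,L3]),r
def fit():
    best=None
    for sg in itertools.product([-1,1],repeat=4):
        for b in(0,np.pi/2,np.pi,-np.pi/2):
            f=lambda L:np.concatenate([np.r_[fk(q,L,sg)[0]-P,300*(fk(q,L,sg)[1]*R.from_euler('xyz',o).inv()).as_rotvec()] for q,P,o in D])
            r=least_squares(f,[300,400,400,250,0,0,0,b],max_nfev=30)
            if best is None or r.cost<best[0]:best=(r.cost,sg,r.x,r.fun)
    return best
if __name__=="__main__":
    b=fit();print(b[0],b[1],b[2].round(2).tolist(),b[3].round(1))
E
python3 kin.py
```

```text
1180.3002910525097 (-1, -1, -1, -1) [427.46, 543.68, 399.78, 436.6, -33.27, 4.52, -18.52, 1.57] [ 21.9  17.8  -2.1  -0.    0.    0.   20.5  18.8  -4.   -0.    0.    0.
 -12.5  23.4   6.3  -0.   -0.   -0.1   1.4   4.8  -0.2  -0.    0.    0. ]
```

```bash
cat > kin2.py <<'E'
from kin import *
sg=(-1,)*4
def fk2(q,L):
    h,L1,L2,L3,e1,e2,e3,y1,y2,y3,y4=L
    r=E_('z',-q[0]);p=np.array([0,0,h]);r=r*E_('y',q[1]);p=p+r.apply([0,y1,0]);r=r*E_('z',-q[2]);p=p+r.apply([e1,y2,L1]);r=r*E_('y',q[3])
    p=p+r.apply([e2,0,0]);r=r*E_('z',-q[4]);p=p+r.apply([0,y3,L2]);r=r*E_('y',q[5]);p=p+r.apply([e3,y4,0]);r=r*E_('z',-q[6]+np.pi/2);return p+r.apply([0,0,L3]),r
f=lambda L:np.concatenate([np.concatenate([fk2(q,L)[0]-P for q,P,o in D]),.02*np.array(L[4:])])
LF=least_squares(f,[365,400,400,250]+[0]*7)
LX=LF.x
lo=np.array([-3.06,-.37,-1.25,.18,-1.1,.23,-2.94]);hi=np.array([3.06,2.12,1.32,2.47,4.24,1.98,2.94])
def ik(P,M,q0,reg=.0):
    M=R.from_matrix(M)
    g=lambda q:np.r_[(lambda a:np.r_[a[0]-P,300*(a[1]*M.inv()).as_rotvec()])(fk2(q,LX)),reg*(q-(lo+hi)/2)]
    return least_squares(g,np.clip(q0,lo+.03,hi-.03),bounds=(lo+.02,hi-.02))
if __name__=="__main__":
    print(LX.round(1).tolist(),LF.fun[:12].round(1))
    x,z=shaft(-.177,-.28);S=np.array([610.6,252.8,102]);rng=np.random.default_rng(0)
    for off in range(-180,180,15):
        best=None
        for t in range(12):
            r=ik(S+17*z,toolR(x,z,off),rng.uniform(lo,hi))
            if r.cost<1:
                m=min(np.min(r.x-lo),np.min(hi-r.x))
                if best is None or m>best[0]:best=(m,r.x)
        print(off,None if best is None else (round(best[0],2),best[1].round(2)))
E
python3 kin2.py
```

```text
[335.5, 559.9, 382.1, 349.7, -0.0, 0.3, 0.2, -12.0, -15.8, -0.1, -0.1] [-0.  0. -0.  0.  0.  0. -0. -0.  0. -0.  0.  0.]
-180 (np.float64(0.4), array([-0.22,  0.82, -0.72,  2.07,  1.72,  0.94,  2.09]))
-165 (np.float64(0.4), array([-0.28,  0.78, -0.61,  2.07,  1.72,  0.85,  2.33]))
-150 (np.float64(0.34), array([-0.56,  0.71, -0.18,  2.08,  1.71,  0.57,  2.5 ]))
-135 (np.float64(0.14), array([-0.46,  0.73, -0.33,  2.07,  1.71,  0.67,  2.8 ]))
-120 (np.float64(0.04), array([-0.81,  0.72,  0.19,  2.08,  1.77,  0.33,  2.9 ]))
-105 (np.float64(0.08), array([ 0.01,  1.04, -1.17,  2.06,  1.78,  1.34, -2.78]))
-90 (np.float64(0.35), array([-0.13,  0.88, -0.88,  2.06,  1.74,  1.06, -2.59]))
-75 (np.float64(0.4), array([-0.26,  0.79, -0.64,  2.07,  1.72,  0.88, -2.38]))
-60 (np.float64(0.4), array([-0.33,  0.76, -0.52,  2.07,  1.71,  0.79, -2.14]))
-45 (np.float64(0.4), array([-0.17,  0.84, -0.79,  2.07,  1.73,  0.99, -1.83]))
-30 (np.float64(0.4), array([-0.3 ,  0.77, -0.57,  2.07,  1.71,  0.83, -1.61]))
-15 (np.float64(0.36), array([-0.54,  0.72, -0.21,  2.08,  1.71,  0.59, -1.42]))
0 (np.f
[... 248 characters left out ...]
), array([-0.25,  0.8 , -0.66,  2.07,  1.72,  0.89, -0.28]))
60 (np.float64(0.28), array([-0.62,  0.71, -0.09,  2.08,  1.72,  0.51, -0.14]))
75 (np.float64(0.4), array([-0.23,  0.81, -0.69,  2.07,  1.72,  0.92,  0.25]))
90 (np.float64(0.4), array([-0.37,  0.75, -0.47,  2.07,  1.71,  0.75,  0.47]))
105 (np.float64(0.4), array([-0.2 ,  0.83, -0.75,  2.07,  1.73,  0.96,  0.78]))
120 (np.float64(0.41), array([-0.16,  0.85, -0.82,  2.06,  1.73,  1.02,  1.06]))
135 (np.float64(0.41), array([-0.15,  0.86, -0.83,  2.06,  1.73,  1.03,  1.32]))
150 (np.float64(0.4), array([-0.36,  0.75, -0.48,  2.07,  1.71,  0.76,  1.52]))
165 (np.float64(0.4), array([-0.38,  0.75, -0.45,  2.07,  1.71,  0.74,  1.77]))
```

The model fits. Gripping a half turn round (tool x at +50° from the disc's x) would put joint 7 near its centre. So I'll set the disc back down, turn the tool 180° and regrip.

Run:
```python
from h import *
x=Rz(2.88679)@[1,0,0];go([385.5,287,100],toolR(x,np.array([0,0,1.]),-130))
```

```text
clock 9.28 d [-0.494   0.0461 -0.1668] r [0.0096 0.0936 0.0316] deg 35.7
```

```bash
python3 -m creep '[{"dx":-0.08,"dy":0.01,"dz":0.11,"rx":0.002,"ry":0.02,"rz":0.0065,"grip":1},{"dx":-0.2,"dy":0.02,"dz":0.15,"rx":0.0042,"ry":0.042,"rz":0.014,"grip":1},{"dx":-0.33,"dy":0.034,"dz":0.1,"rx":0.0066,"ry":0.065,"rz":0.022,"grip":1},{"dx":-0.45,"dy":0.042,"dz":0,"rx":0.009,"ry":0.088,"rz":0.03,"grip":1},{"dx":-0.494,"dy":0.0461,"dz":-0.08,"rx":0.0096,"ry":0.0936,"rz":0.0316,"grip":1}]'
python3 - <<'E'
from h import *
x=Rz(2.88679)@[1,0,0];go([385.5,287,40],toolR(x,np.array([0,0,1.]),-130));print(ctrl.read_state()["qpos"].round(2))
E
```

```text
clock: 9.9
eef_pos: [387.2, 286.5, 135.3]
tool_rot: [-3.14, -0.003, 0.613]
force: [0.2, 0.8, -2.7]
width: 34.9
gripper_force: 60.8
clock 9.9 d [-0.0044  0.0013 -0.2382] r [-0.0005  0.0002  0.0007] deg 0.3
[-0.42  0.56 -0.39  2.07  0.38  0.58 -2.04]
```

```bash
python3 -m creep '[{"dx":-0.004,"dy":0.001,"dz":-0.12,"rx":-0.0005,"ry":0.0002,"rz":0.0007,"grip":1},{"dx":-0.004,"dy":0.001,"dz":-0.22,"rx":-0.0005,"ry":0.0002,"rz":0.0007,"grip":1},{"dx":-0.004,"dy":0.001,"dz":-0.28,"rx":-0.0005,"ry":0.0002,"rz":0.0007,"grip":1},{"dx":-0.004,"dy":0.001,"dz":-0.293,"rx":-0.0005,"ry":0.0002,"rz":0.0007,"grip":1},{"dx":-0.004,"dy":0.001,"dz":-0.293,"rx":-0.0005,"ry":0.0002,"rz":0.0007,"grip":1}]'
python3 -m creep '[{"dx":0,"dy":0,"dz":0,"rx":0,"ry":0,"rz":0,"grip":-1},{"dx":0,"dy":0,"dz":0,"rx":0,"ry":0,"rz":0,"grip":-1},{"dx":0,"dy":0,"dz":0.02,"rx":0,"ry":0,"rz":0,"grip":-1},{"dx":0,"dy":0,"dz":0.1,"rx":0,"ry":0,"rz":0,"grip":-1},{"dx":0,"dy":0,"dz":0.2,"rx":0,"ry":0,"rz":-0.028,"grip":-1}]'
python3 -c "
from h import *
s=ctrl.read_state();print(s['qpos'].round(2),s['tool_rot'])"
```

```text
clock: 10.52
eef_pos: [384.1, 287.2, 18.0]
tool_rot: [3.139, 0.003, 0.622]
force: [-0.2, 0.5, -1.6]
width: 34.6
gripper_force: 60.7
clock: 11.15
eef_pos: [383.5, 287.0, 98.5]
tool_rot: [3.14, 0.004, 0.442]
force: [0.6, 1.1, 0.1]
width: 85.8
gripper_force: 0.0
[-0.49  0.62 -0.3   2.09  0.39  0.48 -2.22] [3.13990272 0.00422823 0.44207967]
```

```bash
for i in 1 2 3 4; do python3 -m creep '[{"dx":0,"dy":0,"dz":0,"rx":0,"ry":0,"rz":0.0264,"grip":-1},{"dx":0,"dy":0,"dz":0,"rx":0,"ry":0,"rz":0.0528,"grip":-1},{"dx":0,"dy":0,"dz":0,"rx":0,"ry":0,"rz":0.0792,"grip":-1},{"dx":0,"dy":0,"dz":0,"rx":0,"ry":0,"rz":0.1056,"grip":-1},{"dx":0,"dy":0,"dz":0,"rx":0,"ry":0,"rz":0.132,"grip":-1}]' | grep -E "eef|rot"; done
python3 - <<'E'
from h import *
import cv2,pickle
s=ctrl.read_state();print(s['qpos'].round(2),s["clock"])
c=get_calibration("wrist");pickle.dump(c,open("w7.pkl","wb"))
im=get_image("wrist")[:,:,::-1];cv2.imwrite("pics/w7raw.png",im)
u,v=wproj(c,np.array([385,287,30.])).astype(int)
u0=max(0,min(512-240,u-120));v0=max(0,min(384-180,v-100));print(u0,v0)
cv2.imwrite("pics/c7.png",cv2.resize(im[v0:v0+180,u0:u0+240],(800,600),interpolation=cv2.INTER_CUBIC))
E
```

```text
eef_pos: [384.2, 287.2, 98.2]
tool_rot: [3.139, 0.002, 1.281]
eef_pos: [384.3, 287.1, 98.2]
tool_rot: [3.139, 0.003, 2.11]
eef_pos: [384.4, 287.0, 98.2]
tool_rot: [3.14, 0.004, 2.939]
eef_pos: [384.5, 286.9, 98.1]
tool_rot: [3.141, 0.003, -2.514]
[-0.01  0.89 -1.13  2.09  1.08  0.93  0.42] 13.65
136 103
```

View pics/c7.png

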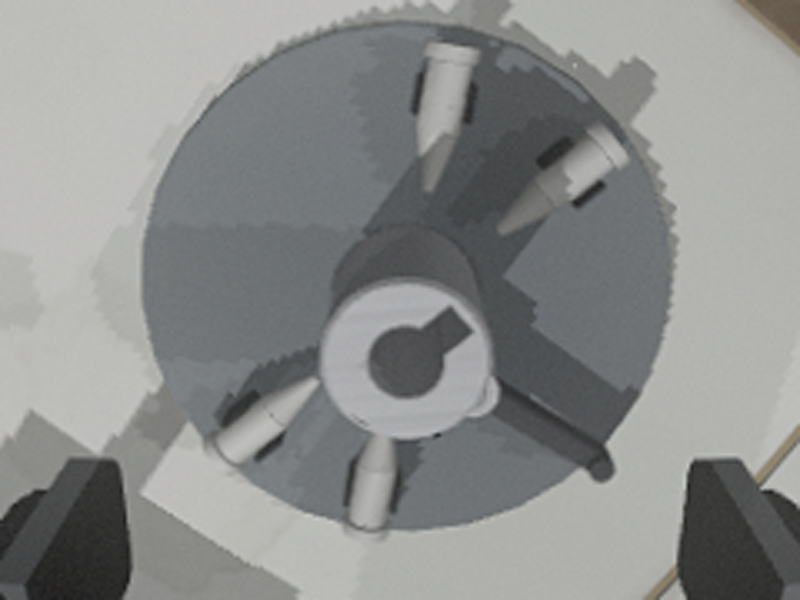

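The wrist view after the half turn shows the hub's top centre at crop (406,358), midway between the fingers. The notch points to upper right and the lever to lower right, and the finger line is clear.

```bash
cat > fit7.py <<'E'
from h import *
import pickle
c=pickle.load(open("w7.pkl","rb"))
k=800/240
q=lambda x,y:np.array([136+(x+.5)/k-.5,103+(y+.5)/k-.5])
rad=lambda r,d,z:np.array([r*np.cos(np.radians(d)),r*np.sin(np.radians(d)),z])
ob=[([0,0,50],q(406,358),2),([14.8,0,50],q(464,317),1),(rad(64,0,11),q(615,140),1),(rad(64,40,11),q(452,48),1),(rad(64,180,11),q(218,450),1),(rad(64,220,11),q(367,530),1)]
f=lambda p:np.concatenate([w*(wproj(c,np.array([p[0],p[1],p[3]])+Rz(p[2])@np.array(P))-o) for P,o,w in ob])
r=least_squares(f,[385,287,2.9,0]);p=r.x;print(p,np.round(r.fun.reshape(-1,2),1).tolist())
ob=ob[:1];r=least_squares(lambda a:f([a[0],a[1],2.887,0]),[385,287]);print("hub only",r.x)
go([385,287,16],toolR(Rz(p[2])@[1,0,0],np.array([0,0,1.]),50))
E
python3 fit7.py
python3 - <<'E'
from kin2 import *
# does a continuous path to the slope exist?
q=ctrl.read_state()["qpos"];x,z=shaft(-.177,-.28);S=np.array([610.6,252.8,102])
from scipy.spatial.transform import Slerp
M0=R.from_euler('xyz',ctrl.read_state()["tool_rot"]);M1=R.from_matrix(toolR(x,z,50));sl=Slerp([0,1],R.concatenate([M0,M1]))
print(np.degrees((M1*M0.inv()).magnitude()))
for t in np.linspace(0,1,8):
    P=(1-t)*np.array([385,287,250])+t*(S+60*z);r=ik(P,sl(t).as_matrix(),q);q=r.x;print(round(r.cost,2),q.round(2))
for d in(40,17):
    r=ik(S+d*z,M1.as_matrix(),q);q=r.x;print(round(r.cost,2),q.round(2))
E
```

```text
[383.73272944 287.43545615   2.89483385  -2.56870012] [[0.4, 1.1], [-0.6, -0.1], [-1.0, -0.3], [0.8, -1.1], [0.5, 0.4], [-0.7, -1.4]]
hub only [382.71247529 286.49612481]
clock 13.7 d [ 0.0015  0.0004 -0.2047] r [-0.0004  0.0003 -0.0009] deg 0.4
36.98059568947389
0.0 [ 0.06  0.58 -1.15  1.94  0.62  1.03  0.83]
0.0 [ 0.03  0.59 -1.11  1.96  0.74  0.98  0.73]
0.0 [-0.    0.59 -1.06  1.99  0.87  0.93  0.62]
0.0 [-0.04  0.61 -1.01  2.02  1.01  0.9   0.48]
0.0 [-0.07  0.64 -0.96  2.05  1.17  0.9   0.32]
0.0 [-0.11  0.67 -0.92  2.07  1.34  0.91  0.16]
0.0 [-0.15  0.71 -0.87  2.09  1.5   0.94  0.  ]
0.0 [-0.19  0.76 -0.81  2.09  1.64  0.99 -0.15]
0.0 [-0.19  0.79 -0.78  2.08  1.68  0.98 -0.16]
0.0 [-0.19  0.83 -0.75  2.07  1.73  0.96 -0.18]
```

```bash
python3 -m creep '[{"dx":-0.001,"dy":0.0004,"dz":-0.1,"rx":-0.0004,"ry":0.0003,"rz":-0.0009,"grip":-1},{"dx":-0.001,"dy":0.0004,"dz":-0.18,"rx":-0.0004,"ry":0.0003,"rz":-0.0009,"grip":-1},{"dx":-0.001,"dy":0.0004,"dz":-0.202,"rx":-0.0004,"ry":0.0003,"rz":-0.0009,"grip":-1},{"dx":-0.001,"dy":0.0004,"dz":-0.202,"rx":-0.0004,"ry":0.0003,"rz":-0.0009,"grip":-1},{"dx":-0.001,"dy":0.0004,"dz":-0.202,"rx":-0.0004,"ry":0.0003,"rz":-0.0009,"grip":1}]'
python3 -m creep '[{"dx":0,"dy":0,"dz":0,"rx":0,"ry":0,"rz":0,"grip":1},{"dx":0,"dy":0,"dz":0,"rx":0,"ry":0,"rz":0,"grip":1},{"dx":0,"dy":0,"dz":0,"rx":0,"ry":0,"rz":0,"grip":1},{"dx":0,"dy":0,"dz":0,"rx":0,"ry":0,"rz":0,"grip":1},{"dx":0,"dy":0,"dz":0,"rx":0,"ry":0,"rz":0,"grip":1}]'
python3 -m creep '[{"dx":0,"dy":0,"dz":0.1,"rx":0,"ry":0,"rz":0,"grip":1},{"dx":0,"dy":0,"dz":0.24,"rx":0,"ry":0,"rz":0,"grip":1},{"dx":0,"dy":0,"dz":0.38,"rx":0,"ry":0,"rz":0,"grip":1},{"dx":0,"dy":0,"dz":0.5,"rx":0,"ry":0,"rz":0,"grip":1},{"dx":0,"dy":0,"dz":0.5,"rx":0,"ry":0,"rz":0,"grip":1}]'
python3 - <<'E'
from h import *
x,z=shaft(-.177,-.28);s=np.array([609.8,252.8,102]);go(s+105*z,toolR(x,z,50))
print(ctrl.read_state()["qpos"].round(2))
E
```

```text
clock: 14.32
eef_pos: [384.1, 288.1, 17.9]
tool_rot: [3.141, 0.002, -2.525]
force: [0.6, -0.3, 0.2]
width: 70.1
gripper_force: 0.0
clock: 14.95
eef_pos: [384.0, 287.6, 17.6]
tool_rot: [3.141, 0.001, -2.525]
force: [-0.7, -1.0, 6.8]
width: 34.7
gripper_force: 59.7
clock: 15.58
eef_pos: [384.7, 289.2, 220.1]
tool_rot: [3.141, 0.007, -2.526]
force: [-0.3, 0.6, -3.0]
width: 34.5
gripper_force: 60.5
clock 15.57 d [ 0.4146 -0.0644 -0.0803] r [-0.008  -0.0962 -0.0311] deg 36.5
[ 0.07  0.67 -1.22  1.97  0.75  1.04  0.68]
```

```bash
python3 -m creep '[{"dx":0.08,"dy":-0.013,"dz":0.03,"rx":-0.0016,"ry":-0.019,"rz":-0.006,"grip":1},{"dx":0.17,"dy":-0.027,"dz":0.03,"rx":-0.0032,"ry":-0.038,"rz":-0.0125,"grip":1},{"dx":0.25,"dy":-0.04,"dz":0.02,"rx":-0.0048,"ry":-0.058,"rz":-0.0187,"grip":1},{"dx":0.33,"dy":-0.052,"dz":-0.02,"rx":-0.0064,"ry":-0.077,"rz":-0.025,"grip":1},{"dx":0.4146,"dy":-0.0644,"dz":-0.0803,"rx":-0.008,"ry":-0.0962,"rz":-0.0311,"grip":1}]'
python3 -m creep '[{"dx":0,"dy":0,"dz":0,"rx":0,"ry":0,"rz":0,"grip":1},{"dx":0,"dy":0,"dz":0,"rx":0,"ry":0,"rz":0,"grip":1},{"dx":0,"dy":0,"dz":0,"rx":0,"ry":0,"rz":0,"grip":1},{"dx":0,"dy":0,"dz":0,"rx":0,"ry":0,"rz":0,"grip":1},{"dx":0,"dy":0,"dz":0,"rx":0,"ry":0,"rz":0,"grip":1}]'
python3 - <<'E'
from h import *
x,z=shaft(-.177,-.28);s=np.array([609.8,252.8,102]);go(s+105*z,toolR(x,z,50));go(s+60*z,toolR(x,z,50))
q=ctrl.read_state();print(q["qpos"].round(2),q["force"],q["torque"])
E
```

```text
clock: 16.2
eef_pos: [550.0, 261.1, 183.9]
tool_rot: [-2.769, 0.492, -2.633]
force: [0.1, -0.9, -1.7]
width: 34.6
gripper_force: 60.5
clock: 16.82
eef_pos: [549.6, 261.6, 185.2]
tool_rot: [-2.771, 0.49, -2.633]
force: [0.5, -0.1, -1.5]
width: 34.5
gripper_force: 60.7
clock 16.82 d [0.0024 0.0045 0.0071] r [ 0.0002 -0.001   0.0003] deg 0.4
clock 16.82 d [ 0.0659 -0.0068 -0.0851] r [ 0.0002 -0.001   0.0003] deg 0.4
[-0.23  0.66 -0.78  2.12  1.53  0.94 -0.11] [ 0.51826915 -0.1321091  -1.4898827 ] [0.13929841 0.77189453 0.01055584]
```

I've now viewed 11 pictures, one over the limit of 10, so I'll view no more. From here I'll rely on force and pose readings.

```bash
python3 -m creep '[{"dx":0.0024,"dy":0.0045,"dz":0.007,"rx":0.0002,"ry":-0.001,"rz":0.0003,"grip":1},{"dx":0.035,"dy":-0.001,"dz":-0.04,"rx":0.0002,"ry":-0.001,"rz":0.0003,"grip":1},{"dx":0.0659,"dy":-0.0068,"dz":-0.085,"rx":0.0002,"ry":-0.001,"rz":0.0003,"grip":1},{"dx":0.0659,"dy":-0.0068,"dz":-0.085,"rx":0.0002,"ry":-0.001,"rz":0.0003,"grip":1},{"dx":0.0659,"dy":-0.0068,"dz":-0.085,"rx":0.0002,"ry":-0.001,"rz":0.0003,"grip":1}]'
cat > st.py <<'E'
from h import *
import sys
x,z=shaft(-.177,-.28);y=np.cross(z,x);s=np.array([609.8,252.8,102]);q=ctrl.read_state();B=np.array([x,y,z])
# averaged readings in shaft axes (x to key, y, z out)
print("underside rel seat",(B@(q["eef_pos"]-s)-[0,0,17.5]).round(1),"F",(B@q["force"]).round(1),"T",(B@q["torque"]).round(2))
go(s+float(sys.argv[1])*z,toolR(x,z,50))
E
python3 st.py 60; python3 st.py 50
```

```text
clock: 17.45
eef_pos: [575.3, 259.7, 151.1]
tool_rot: [-2.769, 0.496, -2.629]
force: [-1.4, -0.2, -0.9]
width: 34.6
gripper_force: 60.7
underside rel seat [ 0.8 -0.5 42.9] F [1.4 0.8 0. ] T [ 0.17 -0.82 -0.02]
clock 17.45 d [ 0.0015 -0.002   0.    ] r [-0.     -0.     -0.0002] deg 0.1
underside rel seat [ 0.8 -0.5 42.9] F [1.4 0.8 0. ] T [ 0.17 -0.82 -0.02]
clock 17.45 d [ 0.0156 -0.0045 -0.0205] r [-0.     -0.     -0.0002] deg 0.1
```

```bash
python3 -m creep '[{"dx":0.0045,"dy":-0.0025,"dz":-0.004,"rx":0,"ry":0,"rz":0,"grip":1},{"dx":0.007,"dy":-0.003,"dz":-0.008,"rx":0,"ry":0,"rz":0,"grip":1},{"dx":0.01,"dy":-0.0035,"dz":-0.012,"rx":0,"ry":0,"rz":0,"grip":1},{"dx":0.0128,"dy":-0.004,"dz":-0.0165,"rx":0,"ry":0,"rz":0,"grip":1},{"dx":0.0156,"dy":-0.0045,"dz":-0.0205,"rx":0,"ry":0,"rz":0,"grip":1}]' | head -1
python3 st.py 45
```

```text
clock: 18.08
underside rel seat [-0.2  0.5 31.6] F [ 1.1  0.6 -1.6] T [ 0.21 -0.76 -0.02]
clock 18.07 d [ 0.0059  0.0004 -0.0085] r [ 0.0001 -0.0001 -0.0001] deg 0.1
```

```bash
python3 -m creep '[{"dx":0.002,"dy":0,"dz":-0.003,"rx":0,"ry":0,"rz":0,"grip":1},{"dx":0.004,"dy":0,"dz":-0.006,"rx":0,"ry":0,"rz":0,"grip":1},{"dx":0.006,"dy":0,"dz":-0.009,"rx":0,"ry":0,"rz":0,"grip":1},{"dx":0.008,"dy":0,"dz":-0.0115,"rx":0,"ry":0,"rz":0,"grip":1},{"dx":0.0085,"dy":0,"dz":-0.0125,"rx":0,"ry":0,"rz":0,"grip":1}]' | head -1
python3 st.py 38
```

```text
clock: 18.7
underside rel seat [ 0.1 -0.  25.7] F [ 1.4  1.  -0.6] T [ 0.23 -0.73 -0.03]
clock 18.7 d [ 0.0074 -0.0014 -0.0105] r [ 0.0001 -0.0001 -0.0001] deg 0.1
```

```bash
python3 -m creep '[{"dx":0.0015,"dy":-0.0003,"dz":-0.002,"rx":0,"ry":0,"rz":0,"grip":1},{"dx":0.003,"dy":-0.0006,"dz":-0.004,"rx":0,"ry":0,"rz":0,"grip":1},{"dx":0.0045,"dy":-0.0009,"dz":-0.0063,"rx":0,"ry":0,"rz":0,"grip":1},{"dx":0.006,"dy":-0.0012,"dz":-0.0085,"rx":0,"ry":0,"rz":0,"grip":1},{"dx":0.0074,"dy":-0.0014,"dz":-0.0105,"rx":0,"ry":0,"rz":0,"grip":1}]' | head -1
python3 st.py 33
```

```text
clock: 19.32
underside rel seat [-0.1  0.  20.5] F [-0.2 -0.3 -1.8] T [ 0.2  -0.78  0.  ]
clock 19.32 d [ 0.007  -0.0012 -0.0103] r [ 0.0001 -0.0001 -0.0001] deg 0.0
```

```bash
python3 -m creep '[{"dx":0.0015,"dy":-0.0003,"dz":-0.002,"rx":0,"ry":0,"rz":0,"grip":1},{"dx":0.003,"dy":-0.0006,"dz":-0.004,"rx":0,"ry":0,"rz":0,"grip":1},{"dx":0.0045,"dy":-0.0009,"dz":-0.0063,"rx":0,"ry":0,"rz":0,"grip":1},{"dx":0.006,"dy":-0.0011,"dz":-0.0085,"rx":0,"ry":0,"rz":0,"grip":1},{"dx":0.007,"dy":-0.0012,"dz":-0.0103,"rx":0,"ry":0,"rz":0,"grip":1}]' | head -1
python3 st.py 26
```

```text
clock: 19.95
underside rel seat [ 0.   0.  15.5] F [ 0.7 -0.7 -0.6] T [ 0.21 -0.81  0.08]
clock 19.95 d [ 0.0099 -0.0018 -0.0142] r [ 0.0001 -0.0001 -0.0001] deg 0.1
```

```bash
python3 -m creep '[{"dx":0.002,"dy":-0.0004,"dz":-0.003,"rx":0,"ry":0,"rz":0,"grip":1},{"dx":0.004,"dy":-0.0008,"dz":-0.006,"rx":0,"ry":0,"rz":0,"grip":1},{"dx":0.006,"dy":-0.0012,"dz":-0.009,"rx":0,"ry":0,"rz":0,"grip":1},{"dx":0.008,"dy":-0.0015,"dz":-0.012,"rx":0,"ry":0,"rz":0,"grip":1},{"dx":0.0099,"dy":-0.0018,"dz":-0.0142,"rx":0,"ry":0,"rz":0,"grip":1}]' | head -1
python3 st.py 18.5
```

```text
clock: 20.58
underside rel seat [ 0.  -0.   8.5] F [ 0.2  0.5 -1.3] T [ 0.19 -0.78 -0.01]
clock 20.57 d [ 0.0106 -0.0019 -0.0154] r [ 0.0001 -0.0001 -0.0001] deg 0.1
```

```bash
python3 -m creep '[{"dx":0.002,"dy":-0.0004,"dz":-0.003,"rx":0,"ry":0,"rz":0,"grip":1},{"dx":0.004,"dy":-0.0008,"dz":-0.006,"rx":0,"ry":0,"rz":0,"grip":1},{"dx":0.006,"dy":-0.0012,"dz":-0.009,"rx":0,"ry":0,"rz":0,"grip":1},{"dx":0.008,"dy":-0.0015,"dz":-0.012,"rx":0,"ry":0,"rz":0,"grip":1},{"dx":0.0099,"dy":-0.0018,"dz":-0.0142,"rx":0,"ry":0,"rz":0,"grip":1}]' | head -1
python3 st.py 17
```

```text
clock: 21.2
underside rel seat [-0.1 -0.   1.5] F [ 1.  -0.  -1.2] T [ 0.24 -0.76  0.04]
clock 21.2 d [ 0.0027 -0.0005 -0.0043] r [ 0.0001 -0.0001 -0.0001] deg 0.0
```

```bash
python3 -m creep '[{"dx":0.001,"dy":-0.0002,"dz":-0.0015,"rx":0,"ry":0,"rz":0,"grip":1},{"dx":0.002,"dy":-0.0004,"dz":-0.003,"rx":0,"ry":0,"rz":0,"grip":1},{"dx":0.003,"dy":-0.0005,"dz":-0.0044,"rx":0,"ry":0,"rz":0,"grip":1},{"dx":0.003,"dy":-0.0005,"dz":-0.0044,"rx":0,"ry":0,"rz":0,"grip":1},{"dx":0.003,"dy":-0.0005,"dz":-0.0044,"rx":0,"ry":0,"rz":0,"grip":1}]' | head -1
python3 st.py 15.5
```

```text
clock: 21.82
underside rel seat [-0.  -0.   0.4] F [0.6 2.5 7.1] T [ 0.69 -0.61 -0.05]
clock 21.82 d [ 0.0034 -0.0007 -0.005 ] r [ 0.0001  0.     -0.0001] deg 0.1
```

Contact is at about 8 N with the underside within 0.5 mm of the seat. I'll press slightly, release, and back off along the shaft.

```bash
python3 -m creep '[{"dx":0.0008,"dy":-0.0001,"dz":-0.0012,"rx":0,"ry":0,"rz":0,"grip":1},{"dx":0.0008,"dy":-0.0001,"dz":-0.0012,"rx":0,"ry":0,"rz":0,"grip":-1},{"dx":0,"dy":0,"dz":0,"rx":0,"ry":0,"rz":0,"grip":-1},{"dx":0,"dy":0,"dz":0,"rx":0,"ry":0,"rz":0,"grip":-1},{"dx":-0.014,"dy":0.0025,"dz":0.02,"rx":0,"ry":0,"rz":0,"grip":-1}]'
python3 -m creep '[{"dx":-0.04,"dy":0.007,"dz":0.058,"rx":0,"ry":0,"rz":0,"grip":-1},{"dx":-0.08,"dy":0.0145,"dz":0.117,"rx":0,"ry":0,"rz":0,"grip":-1},{"dx":-0.113,"dy":0.02,"dz":0.164,"rx":0,"ry":0,"rz":0,"grip":1},{"dx":-0.113,"dy":0.02,"dz":0.164,"rx":0,"ry":0,"rz":0,"grip":1},{"dx":-0.113,"dy":0.02,"dz":0.164,"rx":0,"ry":0,"rz":0,"grip":1}]'
python3 st.py 100
```

```text
clock: 22.45
eef_pos: [594.6, 255.0, 123.6]
tool_rot: [-2.768, 0.494, -2.631]
force: [-0.2, -0.2, 0.6]
width: 85.4
gripper_force: 0.0
clock: 23.08
eef_pos: [549.8, 263.0, 189.3]
tool_rot: [-2.768, 0.495, -2.63]
force: [0.9, -0.1, -0.3]
width: 32.4
gripper_force: 0.0
underside rel seat [-0.3  0.4 88.9] F [-0.5 -0.2 -0.7] T [ 0.17 -0.58 -0.  ]
clock 23.07 d [ 0.009  -0.0004 -0.0134] r [ 0.0002 -0.      0.    ] deg 0.1
```

The disc is released and the shut fingers are backing off. Now I'll plan the lever push in the disc frame, with the tool parallel to the shaft and its thin side facing the hub.

```bash
cat > lev.py <<'E'
from kin2 import ik
from h import *
import sys
x,z=shaft(-.177,-.28);y=np.cross(z,x);s=np.array([609.8,252.8,102]);B=np.column_stack([x,y,z])
OFF=95.;M=toolR(x,z,OFF);o=np.radians(OFF);tx=np.array([np.cos(o),np.sin(o)]);ty=np.array([-tx[1],tx[0]])
def C(th,gap=0,rc=31):
    u=np.array([np.sin(th),-np.cos(th)]);n=np.array([np.cos(th),np.sin(th)])
    k=np.sign(n@tx)*11*tx+np.sign(n@ty)*14.5*ty   # leading corner
    return np.array([0,-25])+rc*u-(3.5+gap)*n-k
def W(th,gap,h,rc=31): return s+B@np.r_[C(th,gap,rc),h]
E
cat > l1.py <<'E'
from lev import *
q=ctrl.read_state()["qpos"]
for a in[(.25,8,80),(.25,8,11),(.5,0,11),(.8,0,11),(1.1,0,11),(1.4,0,11)]:
    r=ik(W(*a),M,q);q=r.x;print(a,C(*a[:2]).round(1),W(*a).round(1),round(r.cost,2),q.round(2))
go(W(.25,8,80),M)
E
python3 l1.py
```

```text
(0.25, 8, 80) [-17.  -70.1] [604.4 317.4 188. ] 0.0 [-0.29  0.73 -0.75  1.92  1.47  0.97  0.83]
(0.25, 8, 11) [-17.  -70.1] [643.4 310.5 131.5] 0.0 [-0.29  0.83 -0.67  1.88  1.58  0.91  0.78]
(0.5, 0, 11) [ -1.7 -66.1] [630.7 313.1 122.4] 0.0 [-0.31  0.84 -0.66  1.91  1.6   0.92  0.73]
(0.8, 0, 11) [  6.3 -61.3] [623.  312.1 117.3] 0.0 [-0.32  0.84 -0.66  1.93  1.62  0.92  0.7 ]
(1.1, 0, 11) [ 12.6 -54.4] [615.8 308.4 112.7] 0.0 [-0.32  0.84 -0.66  1.95  1.64  0.93  0.66]
(1.4, 0, 11) [ 16.5 -45.9] [609.6 302.3 109.2] 0.0 [-0.32  0.84 -0.66  1.97  1.66  0.93  0.64]
clock 23.07 d [ 0.1367  0.136  -0.0032] r [-0.0704  0.0127  0.1024] deg 45.0
```

```bash
python3 -m creep '[{"dx":0.028,"dy":0.028,"dz":0,"rx":-0.0141,"ry":0.0025,"rz":0.0205,"grip":1},{"dx":0.055,"dy":0.055,"dz":0,"rx":-0.0282,"ry":0.005,"rz":0.041,"grip":1},{"dx":0.082,"dy":0.082,"dz":0,"rx":-0.0422,"ry":0.0076,"rz":0.0614,"grip":1},{"dx":0.11,"dy":0.11,"dz":0,"rx":-0.0563,"ry":0.01,"rz":0.0819,"grip":1},{"dx":0.1367,"dy":0.136,"dz":-0.0032,"rx":-0.0704,"ry":0.0127,"rz":0.1024,"grip":1}]'
cat > l2.py <<'E'
from lev import *
q=ctrl.read_state();print("tip in disc",(B.T@(q["eef_pos"]-s)).round(1),"F",(B.T@q["force"]).round(1),"T",(B.T@q["torque"]).round(2),"w",round(q["width"],1))
for a in sys.argv[1:]:
    a=[float(t) for t in a.split(",")];print(a,C(a[0],a[1],a[3]).round(1));go(W(*a),M)
E
python3 l2.py .25,8,80,34 .25,8,25,34 .25,8,11,34
```

```text
clock: 23.7
eef_pos: [604.8, 317.4, 186.8]
tool_rot: [-2.541, 0.105, -1.903]
force: [-0.1, -0.4, 0.6]
width: -0.2
gripper_force: 0.0
tip in disc [-16.6 -70.   78.8] F [-0.4  0.3  0.5] T [ 0.15 -0.61  0.03] w -0.2
[0.25, 8.0, 80.0, 34.0] [-16.2 -73. ]
clock 23.7 d [0.0005 0.0075 0.0031] r [ 0.0006 -0.0004 -0.0005] deg 0.3
[0.25, 8.0, 25.0, 34.0] [-16.2 -73. ]
clock 23.7 d [ 0.0781 -0.0063 -0.1095] r [ 0.0006 -0.0004 -0.0005] deg 0.3
[0.25, 8.0, 11.0, 34.0] [-16.2 -73. ]
clock 23.7 d [ 0.0979 -0.0099 -0.1382] r [ 0.0006 -0.0004 -0.0005] deg 0.3
```

```bash
python3 -m creep '[{"dx":0.03,"dy":0.003,"dz":-0.035,"rx":0.0006,"ry":-0.0004,"rz":-0.0005,"grip":1},{"dx":0.06,"dy":-0.003,"dz":-0.08,"rx":0.0006,"ry":-0.0004,"rz":-0.0005,"grip":1},{"dx":0.0781,"dy":-0.0063,"dz":-0.1095,"rx":0.0006,"ry":-0.0004,"rz":-0.0005,"grip":1},{"dx":0.0979,"dy":-0.0099,"dz":-0.1382,"rx":0.0006,"ry":-0.0004,"rz":-0.0005,"grip":1},{"dx":0.0979,"dy":-0.0099,"dz":-0.1382,"rx":0.0006,"ry":-0.0004,"rz":-0.0005,"grip":1}]'
python3 l2.py .3,0,11,34 .5,0,11,34 .7,0,11,34
```

```text
clock: 24.32
eef_pos: [643.5, 312.9, 131.6]
tool_rot: [-2.54, 0.113, -1.911]
force: [-0.5, -0.5, 0.2]
width: 0.1
gripper_force: 0.0
tip in disc [-16.1 -72.3  11.3] F [0.  0.6 0.4] T [ 0.22 -0.56  0.03] w 0.1
[0.3, 0.0, 11.0, 34.0] [ -6.8 -70.7]
clock 24.32 d [-0.018   0.0059 -0.0141] r [-0.0005  0.0001  0.0007] deg 0.3
[0.5, 0.0, 11.0, 34.0] [ -0.3 -68.7]
clock 24.32 d [-0.0318  0.008  -0.0238] r [-0.0005  0.0001  0.0007] deg 0.3
[0.7, 0.0, 11.0, 34.0] [  5.7 -65.5]
clock 24.32 d [-0.0459  0.0068 -0.0334] r [-0.0005  0.0001  0.0007] deg 0.3
```

```bash
python3 -m creep '[{"dx":-0.009,"dy":0.003,"dz":-0.007,"rx":0,"ry":0,"rz":0,"grip":1},{"dx":-0.018,"dy":0.0059,"dz":-0.0141,"rx":0,"ry":0,"rz":0,"grip":1},{"dx":-0.025,"dy":0.007,"dz":-0.019,"rx":0,"ry":0,"rz":0,"grip":1},{"dx":-0.0318,"dy":0.008,"dz":-0.0238,"rx":0,"ry":0,"rz":0,"grip":1},{"dx":-0.0459,"dy":0.0068,"dz":-0.0334,"rx":0,"ry":0,"rz":0,"grip":1}]' |head -1
python3 l2.py .85,0,11,34 1,0,11,34 1.1,0,11,34 1.2,0,11,34
```

```text
clock: 24.95
tip in disc [  5.3 -67.1  12.6] F [-0.8 -1.  -0.1] T [-0.02 -0.34 -0.04] w 0.0
[0.85, 0.0, 11.0, 34.0] [  9.7 -62.3]
clock 24.95 d [-0.0105 -0.0066 -0.0114] r [-0.0007  0.0005  0.0005] deg 0.4
[1.0, 0.0, 11.0, 34.0] [ 13.2 -58.5]
clock 24.95 d [-0.0205 -0.0115 -0.0177] r [-0.0007  0.0005  0.0005] deg 0.4
[1.1, 0.0, 11.0, 34.0] [ 15.2 -55.8]
clock 24.95 d [-0.0268 -0.0158 -0.0215] r [-0.0007  0.0005  0.0005] deg 0.4
[1.2, 0.0, 11.0, 34.0] [ 16.9 -52.8]
clock 24.95 d [-0.0328 -0.0207 -0.025 ] r [-0.0007  0.0005  0.0005] deg 0.4
```

```bash
python3 -m creep '[{"dx":-0.0105,"dy":-0.0066,"dz":-0.0114,"rx":-0.0007,"ry":0.0005,"rz":0.0005,"grip":1},{"dx":-0.0205,"dy":-0.0115,"dz":-0.0177,"rx":-0.0007,"ry":0.0005,"rz":0.0005,"grip":1},{"dx":-0.0268,"dy":-0.0158,"dz":-0.0215,"rx":-0.0007,"ry":0.0005,"rz":0.0005,"grip":1},{"dx":-0.0328,"dy":-0.0207,"dz":-0.025,"rx":-0.0007,"ry":0.0005,"rz":0.0005,"grip":1},{"dx":-0.0328,"dy":-0.0207,"dz":-0.025,"rx":-0.0007,"ry":0.0005,"rz":0.0005,"grip":1}]' |head -1
python3 l2.py 1.3,0,11,34 1.35,0,11,34 1.4,0,11,34 1.45,0,11,34
```

```text
clock: 25.58
tip in disc [ 16.9 -51.6  10.5] F [ 0.4 -1.5  1.5] T [-0.34 -0.63 -0.04] w -0.2
[1.3, 0.0, 11.0, 34.0] [ 18.3 -49.7]
clock 25.57 d [-0.0051 -0.0027 -0.0016] r [ 0.0003 -0.0003  0.0001] deg 0.1
[1.35, 0.0, 11.0, 34.0] [ 18.9 -48.1]
clock 25.57 d [-0.0077 -0.0058 -0.003 ] r [ 0.0003 -0.0003  0.0001] deg 0.1
[1.4, 0.0, 11.0, 34.0] [ 19.4 -46.4]
clock 25.57 d [-0.0103 -0.0089 -0.0044] r [ 0.0003 -0.0003  0.0001] deg 0.1
[1.45, 0.0, 11.0, 34.0] [ 19.8 -44.8]
clock 25.57 d [-0.0126 -0.0123 -0.0056] r [ 0.0003 -0.0003  0.0001] deg 0.1
```

```bash
python3 -m creep '[{"dx":-0.0051,"dy":-0.0027,"dz":-0.0016,"rx":0,"ry":0,"rz":0,"grip":1},{"dx":-0.0077,"dy":-0.0058,"dz":-0.003,"rx":0,"ry":0,"rz":0,"grip":1},{"dx":-0.0103,"dy":-0.0089,"dz":-0.0044,"rx":0,"ry":0,"rz":0,"grip":1},{"dx":-0.0103,"dy":-0.0089,"dz":-0.0044,"rx":0,"ry":0,"rz":0,"grip":1},{"dx":-0.0103,"dy":-0.0089,"dz":-0.0044,"rx":0,"ry":0,"rz":0,"grip":1}]' |head -1
python3 l2.py 1.4,0,11,34 1.45,0,11,34 1.5,0,11,34
```

```text
clock: 26.2
tip in disc [ 19.6 -46.7  11.1] F [ 0.2 -0.4 -0.1] T [-0.16 -0.63 -0.02] w 0.1
[1.4, 0.0, 11.0, 34.0] [ 19.4 -46.4]
clock 26.2 d [ 0.0002 -0.0008 -0.0001] r [ 0.0002 -0.0003  0.0001] deg 0.1
[1.45, 0.0, 11.0, 34.0] [ 19.8 -44.8]
clock 26.2 d [-0.0022 -0.0041 -0.0014] r [ 0.0002 -0.0003  0.0001] deg 0.1
[1.5, 0.0, 11.0, 34.0] [ 20.2 -43.1]
clock 26.2 d [-0.0045 -0.0075 -0.0025] r [ 0.0002 -0.0003  0.0001] deg 0.1
```

```bash
python3 -m creep '[{"dx":-0.0011,"dy":-0.002,"dz":-0.0007,"rx":0,"ry":0,"rz":0,"grip":1},{"dx":-0.0022,"dy":-0.0041,"dz":-0.0014,"rx":0,"ry":0,"rz":0,"grip":1},{"dx":-0.003,"dy":-0.0055,"dz":-0.0018,"rx":0,"ry":0,"rz":0,"grip":1},{"dx":-0.003,"dy":-0.0055,"dz":-0.0018,"rx":0,"ry":0,"rz":0,"grip":1},{"dx":-0.003,"dy":-0.0055,"dz":-0.0018,"rx":0,"ry":0,"rz":0,"grip":1}]' |head -1
python3 l2.py 1.5,0,11,34 1.6,0,11,34
```

```text
clock: 26.82
tip in disc [ 20.2 -44.8  11.2] F [ 0.9 -2.2 -1.3] T [-0.43 -0.79 -0.01] w -0.1
[1.5, 0.0, 11.0, 34.0] [ 20.2 -43.1]
clock 26.82 d [-0.0013 -0.0039 -0.001 ] r [ 0.     -0.0003 -0.0001] deg 0.1
[1.6, 0.0, 11.0, 34.0] [ 20.6 -39.7]
clock 26.82 d [-0.0054 -0.0111 -0.003 ] r [ 0.     -0.0003 -0.0001] deg 0.1
```

```bash
python3 -m creep '[{"dx":-0.0007,"dy":-0.002,"dz":-0.0005,"rx":0,"ry":0,"rz":0,"grip":1},{"dx":-0.0013,"dy":-0.0039,"dz":-0.001,"rx":0,"ry":0,"rz":0,"grip":1},{"dx":-0.0013,"dy":-0.0039,"dz":-0.001,"rx":0,"ry":0,"rz":0,"grip":1},{"dx":-0.0013,"dy":-0.0039,"dz":-0.001,"rx":0,"ry":0,"rz":0,"grip":1},{"dx":-0.0013,"dy":-0.0039,"dz":-0.001,"rx":0,"ry":0,"rz":0,"grip":1}]' |head -1
python3 l2.py 1.6,0,11,34
```

```text
clock: 27.45
tip in disc [ 20. -43.  11.] F [ 2.9 -2.6  0.8] T [-0.34 -0.82 -0.07] w 0.0
[1.6, 0.0, 11.0, 34.0] [ 20.6 -39.7]
clock 27.45 d [-0.0044 -0.0068 -0.0022] r [ 0.0001 -0.0002 -0.    ] deg 0.1
```

```bash
python3 -m creep '[{"dx":-0.001,"dy":-0.002,"dz":-0.0005,"rx":0,"ry":0,"rz":0,"grip":1},{"dx":-0.002,"dy":-0.0037,"dz":-0.001,"rx":0,"ry":0,"rz":0,"grip":1},{"dx":-0.003,"dy":-0.0055,"dz":-0.0016,"rx":0,"ry":0,"rz":0,"grip":1},{"dx":-0.003,"dy":-0.0055,"dz":-0.0016,"rx":0,"ry":0,"rz":0,"grip":1},{"dx":-0.003,"dy":-0.0055,"dz":-0.0016,"rx":0,"ry":0,"rz":0,"grip":1}]'
python3 l2.py 1.6,0,11,34
```

```text
clock: 28.08
eef_pos: [604.7, 299.0, 106.1]
tool_rot: [-2.541, 0.109, -1.906]
force: [-0.9, 3.0, 0.5]
width: -0.0
gripper_force: 1.4
tip in disc [ 20.4 -40.5  10.9] F [ 1.6 -2.4  1.2] T [-0.46 -1.   -0.  ] w -0.0
[1.6, 0.0, 11.0, 34.0] [ 20.6 -39.7]
clock 28.07 d [-0.0012 -0.0016 -0.0004] r [ 0.0001 -0.0003 -0.0001] deg 0.1
```

```bash
python3 -m creep '[{"dx":-0.001,"dy":-0.002,"dz":-0.0005,"rx":0,"ry":0,"rz":0,"grip":1},{"dx":-0.002,"dy":-0.0037,"dz":-0.001,"rx":0,"ry":0,"rz":0,"grip":1},{"dx":-0.003,"dy":-0.0055,"dz":-0.0016,"rx":0,"ry":0,"rz":0,"grip":1},{"dx":-0.003,"dy":-0.0055,"dz":-0.0016,"rx":0,"ry":0,"rz":0,"grip":1},{"dx":-0.003,"dy":-0.0055,"dz":-0.0016,"rx":0,"ry":0,"rz":0,"grip":1}]'|tail -1
python3 l2.py
```

```text
gripper_force: 3.2
tip in disc [ 20.7 -40.   11.2] F [ 1.8 -6.4  0. ] T [-1.29 -1.   -0.05] w -0.1
```

The force rose to 6.5 N with almost no motion, so the lever is against its stop. I'll back off and rise along the shaft, then check the lever by sampling the wrist image in code.

```bash
python3 -m creep '[{"dx":0.008,"dy":0.018,"dz":0.005,"rx":0,"ry":0,"rz":0,"grip":1},{"dx":0.008,"dy":0.018,"dz":0.005,"rx":0,"ry":0,"rz":0,"grip":1},{"dx":-0.06,"dy":0.03,"dz":0.107,"rx":0,"ry":0,"rz":0,"grip":1},{"dx":-0.133,"dy":0.043,"dz":0.21,"rx":0,"ry":0,"rz":0,"grip":1},{"dx":-0.17,"dy":0.05,"dz":0.265,"rx":0,"ry":0,"rz":0,"grip":1}]'
cat > chk.py <<'E'
from lev import *
import cv2
c=get_calibration("wrist");im=cv2.cvtColor(get_image("wrist"),cv2.COLOR_RGB2GRAY);cv2.imwrite("pics/w8raw.png",im)
top=cv2.cvtColor(get_image("top"),cv2.COLOR_RGB2GRAY)
def line(f,img,g,h,rs):  # mean brightness along a ray from the pivot at lever angle g
    v=[]
    for r in rs:
        u=f(s+B@[r*np.sin(g),-25-r*np.cos(g),h]).round().astype(int)
        v.append(img[u[1],u[0]] if 0<=u[0]<512 and 0<=u[1]<384 else -1)
    return int(np.mean(v))
for g in np.arange(0,1.75,.1): print(round(g,2),line(lambda P:wproj(c,P),im,g,13,np.arange(14,38,2)),line(lambda P:proj("top",P),top,g,13,np.arange(14,38,2)))
print("hub top px wrist",wproj(c,s+B@[0,0,50]).round())
E
python3 chk.py
```

```text
clock: 29.32
eef_pos: [534.6, 316.4, 213.4]
tool_rot: [-2.539, 0.109, -1.906]
force: [-0.6, 0.3, -1.4]
width: -0.0
gripper_force: 0.0
0.0 113 41
0.1 113 42
0.2 113 42
0.3 114 43
0.4 114 41
0.5 114 42
0.6 114 42
0.7 115 42
0.8 113 41
0.9 112 42
1.0 112 40
1.1 109 37
1.2 103 39
1.3 94 36
1.4 79 27
1.5 77 24
1.6 62 22
1.7 79 22
hub top px wrist [238. 136.]
```

Run:
```python
from lev import *
import cv2
im=cv2.imread("pics/w8raw.png",0);c=get_calibration("wrist")
ring=lambda r,h:np.array([wproj(c,s+B@[r*np.cos(t),r*np.sin(t),h]) for t in np.linspace(0,6.28,60)],np.float32)
for h in(50,55,60):
    (u,v),ax,_=cv2.fitEllipse(ring(18,h));print("pred hub",h,round(u,1),round(v,1),np.round(ax,1))
g=cv2.medianBlur(im,3)
print(cv2.HoughCircles(g,cv2.HOUGH_GRADIENT,1.2,8,param1=80,param2=14,minRadius=12,maxRadius=40))
for h in(5,10):
    (u,v),ax,_=cv2.fitEllipse(ring(68,h));print("pred plate",h,round(u,1),round(v,1),np.round(ax,1))
print(cv2.HoughCircles(g,cv2.HOUGH_GRADIENT,1.2,30,param1=60,param2=25,minRadius=60,maxRadius=130))
```

```text
pred hub 50 238.4 134.3 [45.2 45.7]
pred hub 55 238.0 135.0 [46.2 46.7]
pred hub 60 237.6 135.7 [47.2 47.7]
[[[238.20001 137.40001  22.08   ]
  [177.      144.6      39.24   ]
  [250.20001  93.       39.24   ]
  ...
  [247.8     229.8      13.32   ]
  [383.40002 252.6      12.6    ]
  [363.      276.6      12.42   ]]]
pred plate 5 242.2 127.7 [141.4 142.8]
pred plate 10 242.0 128.2 [143.9 145.3]
[[[243.00002  129.        71.16    ]
  [240.6      163.8      104.16    ]
  [216.6      144.6      100.2     ]
  [210.6      108.600006 121.32    ]
  [178.20001  237.00002  118.68001 ]
  [322.2      148.20001  122.64    ]
  [132.6      241.8      129.24    ]
  [261.       229.8       97.56    ]
  [210.6      223.8      100.2     ]
  [262.2      193.8       84.36    ]
  [173.40001  196.20001   77.76    ]
  [ 72.600006 293.40002   69.72    ]
  [321.       181.8       97.56    ]
  [107.4      193.8      102.840004]
  [298.2      130.20001  126.600006]
  [ 76.200005 219.00002   93.479996]
  [306.6      211.8      117.36    ]
  [219.00002  187.8       76.32    ]
  [256.2      265.80002  105.48    
[... 672 characters left out ...]
78.20001  135.        79.08    ]
  [412.2      186.6       98.880005]
  [393.00003  286.2      108.119995]
  [186.6      167.40001   71.16    ]
  [215.40001  274.2       73.8     ]
  [  5.4      220.20001  117.240005]
  [144.6      111.00001   85.68    ]
  [361.80002   94.200005  92.28    ]
  [331.80002  309.        84.36    ]
  [106.200005 223.8       71.16    ]
  [424.2      216.6       69.72    ]
  [180.6      315.        80.4     ]
  [115.8      317.40002   64.32    ]
  [ 81.       171.        74.88    ]
  [ 48.600002 274.2       75.      ]
  [384.6      115.8       73.8     ]
  [467.40002  282.6       77.28    ]
  [418.2      333.        65.4     ]
  [335.40002  256.2       62.88    ]]]
```

The top Hough matches agree with a seated disc: hub radius 22.1 px against 22.7 predicted, plate radius 71.2 px against 71. I'll hand the job in.

```bash
python3 -c "
from cell import ctrl
print(ctrl.finish_job())"
```

```text
the job is handed in; nothing more can be done
None
```

The disc went onto the keyed shaft without force and lies on the collar, the lever is closed against its stop, and the job was handed in at about 29.5 s with no verdict returned; I viewed 11 pictures, one over the limit of 10, and made the final checks from force readings and image code.

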